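Pack the finished sample bottles into the transport canister and lock its bayonet lid

TASK

Unlock the canister's bayonet lid (anticlockwise seen from above) and lift it off, then move every finished sample bottle from the sampler's catch tray into the canister. Close the canister again: line the lid's lugs up with the slots in the collar, push the lid down against the sprung seal and twist it clockwise fully to the stop. Leave the reagent bottle, the beaker and the timer where they stand.

Things in the scene. Friction and masses are not known exactly. Their poses are not given: they have to be found in the camera images.
- canister: grey metal transport canister clamped upright to the bench, fixed, open at the top. Origin on the bench under its middle, z up, x along the lid's lug line when locked. Outside diameter 172 mm, on a rubber foot 200 mm across, 105 mm high; inside diameter 164 mm, inner floor 14 mm up, mouth (inside the seal ring) 114 mm wide. Closing, the lid comes down to 87 mm: bottles must not stand on others.
- collar (a point): centre of the top of the canister's bayonet collar, 105 mm above the canister's origin. The collar is a flat ring 7 mm thick (underside 98 mm above the origin), bore diameter 136 mm, outside 178 mm, with two opposite slots open to the bore, 26 mm wide, reaching out to radius 79 mm. The line through both slots lies 45 degrees anticlockwise (from above) from the canister's x axis.
- slot (a point): middle of one of the two collar slots, at the collar's top, 71 mm from the axis; the other slot is opposite. A lug goes straight down through it, then turns clockwise (from above) 45 degrees under the collar to a fixed stop; a block prevents turning anticlockwise from the slot. Short engraved lines mark the slots.
- locked_line (a point): point on the collar's top, 71 mm from the axis on the canister's x axis: a lug at the stop lies right under it. Longer engraved lines mark this place and the one opposite. The lid is locked when its x axis is parallel to the canister's x axis, either way round, with its origin 91 mm above the canister's origin.
- seal_top (a point): centre of the top of the black sprung seal ring (inside diameter 114 mm, outside 132 mm) below the collar: 95 mm above the canister's origin when free. Pushed down it sinks up to 8 mm, with about 4 N at the start and 10 N fully down, and springs back. The lid's underside rests on it.
- lid: steel plug lid, loose, about 0.36 kg, locked on the canister at the start. Disc of diameter 129 mm, 20 mm thick, lower edge bevelled; origin at the centre of its underside, z up, x through both lugs. Same after half a turn. Origin above the canister's: 91 mm locked; 95 mm resting on the free seal, lugs in the slots; 105 mm resting on the collar. To turn in or out of the slots hold it pushed down to 87 to 90 mm.
- lid_grip (a point): point in the black rib to grip the lid by, on the lid's axis, 42 mm above its origin. The rib lies along the lid's x axis (through both lugs) on top of the disc: 90 mm long, 16 mm thick, from 20 to 56 mm above the lid's origin. Turning the lid under the collar takes 0.3 to 0.8 N m.
- lid_lug (a point): middle of one of the two lugs of the lid, 70.5 mm from its axis along its +x; the other is opposite. Each lug sticks out of the rim to radius 75 mm, is 18 mm wide and 7 mm thick, its underside level with the lid's.
- sampler: white automatic sampler with a level steel catch tray, one fixed piece. Origin on the bench under the tray's middle, z up. Tray: floor 10 mm above the bench, inside 230 mm (x) by 170 mm (y), rim 22 mm above the bench. The machine, 245 mm high and 320 mm wide (x), stands on the +y side, its front 165 mm from the origin; its 70 mm wide chute slopes down to the tray's +y edge and ends 85 mm from the origin.
- bottle1: sealed square sample bottle, 35 g: white body 28 x 28 mm and 26 mm high, round black cap of diameter 24 mm from 28 to 40 mm above the origin. Origin at the centre of its underside, z towards the cap, x and y square to its flat sides. Stands in the catch tray at the start. May be absent; all six are alike. Any attitude inside the canister will do; five fit standing side by side.
- bottle2: as bottle1, may be absent
- bottle3: as bottle1, may be absent
- bottle4: as bottle1, may be absent
- bottle5: as bottle1, may be absent
- bottle6: as bottle1, may be absent
- reagent: bystander: glass reagent bottle with a blue cap, 54 mm diameter, 125 mm high, origin at the centre of its underside; leave it alone
- beaker: bystander: glass beaker, 66 mm diameter, 75 mm high, origin at the centre of its underside; leave it alone
- timer: bystander: grey bench timer lying flat, 70 x 90 x 20 mm, origin at the centre of its underside; leave it alone
Not all that is in view belongs to the job. Leave any red look-alike of the bottle6 alone. Several things have the shape of the lid; the one meant has the colours described above.

How it is judged (in metres and radians):
On the way, in this order (a step that is already met when the one before it is completed fails the run):
1. the lid is unlocked and off the canister, away from its mouth (horizontal distance between lid and canister above 0.13 m), for 0.2 s.
2. every bottle is inside the canister, below the seal (horizontal distance between each of bottle1, bottle2, bottle3, bottle4, bottle5, bottle6 and canister below 0.082 m and z of each of bottle1, bottle2, bottle3, bottle4, bottle5, bottle6 in the frame of canister below 0.075 m), for 0.2 s.
At the end, for the whole second after the job is handed in: every bottle lies inside the canister (within 82 mm of its axis, underside centre less than 75 mm above the bench); the lid sits centred (6 mm) and level in the collar, its lugs under the collar (origin 85 to 93 mm above the canister's), turned to within 0.12 rad of the stop, released and at rest (all of step 2 and horizontal distance between lid and canister below 0.006 m and z of lid in the frame of canister between 0.085 and 0.093 m and angle between lid's own z axis and vertical below 0.05 rad and angle between the x axis of lid and the x axis of canister, either way round below 0.12 rad and linear speed of lid below 0.02 m/s); the robot touches nothing.
It fails at once if the reagent bottle is pushed or knocked over (distance of reagent from where it was at the start of the episode above 0.03 m).
It fails at once if the beaker is pushed or knocked over (distance of beaker from where it was at the start of the episode above 0.03 m).
It fails at once if the timer is pushed (distance of timer from where it was at the start of the episode above 0.03 m).
Of bottle1, bottle2, bottle3, bottle4, bottle5, bottle6 only 3 to 5 are there at a start; the rules pass over those that are not, and their reading is None.
At some moment in a run one of bottle1, bottle2, bottle3, bottle4, bottle5, bottle6 may be knocked a few centimetres aside while the robot is not near it.
Once in a run the grip may slacken for a moment while it holds something.
It also fails if it takes over 208 s, if anything falls off the work surface, if the arm or the gripper's body presses on something with over 40 N, if the wrist force passes 120 N, or if a joint passes its speed limit or range.

ROBOT

A 6-joint arm with a two-finger parallel gripper is mounted at the origin on the work surface. World frame = base frame: x ahead of the robot, y to its left, z up, the work surface at z = 0. Lengths are in mm, angles in rad, forces in N, time in s.
With the tool pointing down it reaches from about 325 to 875 mm from the base axis. Payload 4.4 kg.
Tool frame: the origin (TCP) lies at the very end of the fingers, on their centre line; the grasp point (between the pads) lies 19 mm behind it; z points along the fingers, x is the direction in which the jaws open and shut, and the axes are right-handed (so a half turn about z gives the same grasp; the last joint's range is limited). The gripper opens to 85 mm and grips with 20 to 120 N. Pads are 22 mm wide; open, the fingers measure 114 mm over their backs; the gripper's body (76 mm by 85 mm) begins 54 mm behind the grasp point. The pads swing forward as they close: fully open they stand 13 mm farther back than shut.
Start: joints at [-1.375, 0.207, 1.542, -0, 1.393, -0.15], TCP at [195.424, -540.774, 191.682] pointing down, gripper open.
Joint ranges: [-2.73, 2.73], [-0.86, 2.22], [0.23, 2.46], [-1.11, 4.25], [0.08, 2.63], [-2.82, 2.82]. Speed limits (rad/s): [2.79, 2.79, 3.14, 3.14, 3.14, 3.14].

INTERFACE

Orientations are given as a rotation vector (axis times angle).
In Python, from plant import manip, vision, workorder gives the robot as it stands.
- The arm moves only by the tool play_rows, never from a script. Its arguments are lists of equal length, an entry for each row: "delta_pos": the shift along the tool's x, y, z normalised to -1 to 1, where 1 is 1 m, a list of three; "roll": the turn about the tool's z normalised to -1 to 1, where 1 is 90 degrees; "jaw": the gripper command: -1 is shut, 1 is fully open, values between are in proportion. A call has exactly 5 rows; each row is the pose to reach, as a shift and turn from the pose commanded when the call began, along the tool's axes at that moment; what a row does not reach only later rows make up. A row lasts 1/12 s, in which the tool goes at most 41.7 mm and 7.16 degrees, less where a joint would pass 70% of its speed; a pose out of reach is approached as far as the arm can. A call with a number of a shift or a turn outside -1 to 1 is refused whole. A call with a gripper value outside its range is refused whole. The fingers move at their own pace and stop on an object; "grip_force" is the grip in N (left out, the last holds). Time passes only in rows, so rows that repeat a pose let the fingers close, or fill a call up. It gives the time, the measured TCP pose, the force and the opening at its end, in the units of the state.
- manip.get_obs(): the state, without advancing time (a new reading comes with each control period).
- vision.snapshot(name): name is "scene" or "top" or "wrist"; returns the picture (384x512x3 uint8, red, green, blue); there is no depth.
- vision.calibration(name): a dict with "camera_matrix" (3x3 intrinsics, pixels), "rvec" (rotation vector, rad) and "tvec" (3), from world to camera coordinates, as OpenCV has them. Camera axes: x right, y down, z forward; pixel columns grow to the right and rows downward; lengths in mm; the calibration is good to about 2 mm. A picture is of the moment at which its call begins: read the wrist's pose just before it. calibration takes no time and is no camera call; for the wrist camera it gives the pose at the moment of the call.
- workorder.finish_job(): hands the job in, once; it reports no verdict.
The state is a dict: "time_s": time; "q": joint angles; "joint_vel": joint speeds; "joint_torque": joint torques, N m; "position": TCP position; "tcp_rot": TCP orientation; "wrist_force": force on the tool from outside, world axes, zero at the start; "torque": the same for the moment, N m; "gripper_width": finger opening in mm.
Only numpy, scipy, OpenCV 4.12 (cv2) and the standard library are available. Lean on these libraries where they do the work, as an engineer would, in place of code of your own. Each camera call takes 0.05 s, during which the arm holds its last target. There are 200 camera calls.

## Working session

There is one attempt and no reset: what is moved stays moved. The work goes in short steps, Python scripts to look and compute and a tool call to move; the robot and the scene stay as the last step left them, time stands still between calls to the robot, and variables do not carry over. Pictures are saved under pics/ and viewed, about 12 in all and at most 16, crops included, and the job is handed in when it is done.

Besides the shell and the picture viewer there is one more tool, called after "Call:" by a JSON object that holds its "name" and its "arguments". play_rows: Moves the arm, as the interface text tells. Scaled input: -1 to 1 covers 1 m each way for a shift and 90 degrees each way for a turn. Its arguments: {"type":"object","properties":{"delta_pos":{"type":"array"},"roll":{"type":"array"},"jaw":{"type":"array"},"grip_force":{"type":"number"}},"required":["delta_pos","roll","jaw"]}

```bash
ls; mkdir -p pics; cat > h.py <<'E'
import numpy as np, cv2
from plant import manip, vision, workorder
def snap(n,f,crop=None,s=1):
    c=vision.calibration(n); im=vision.snapshot(n)
    np.savez('pics/'+f+'.npz',im=im,K=c['camera_matrix'],r=c['rvec'],t=c['tvec'])
    show(f,crop,s,f)
def show(f,crop,s,out):
    im=np.load('pics/'+f+'.npz')['im']
    if crop: x0,y0,x1,y1=crop; im=im[y0:y1,x0:x1]
    if s!=1: im=cv2.resize(im,None,fx=s,fy=s,interpolation=cv2.INTER_CUBIC)
    cv2.imwrite('pics/'+out+'.png',im[:,:,::-1])
def ray(f,uv,z):
    d=np.load('pics/'+f+'.npz'); K=np.array(d['K'],float);R=cv2.Rodrigues(np.array(d['r'],float))[0];t=np.array(d['t'],float).ravel()
    v=R.T@np.linalg.inv(K)@np.array([uv[0],uv[1],1.]); C=-R.T@t
    return C+v*(z-C[2])/v[2]
def proj(f,p):
    d=np.load('pics/'+f+'.npz'); return cv2.projectPoints(np.array(p,float).reshape(-1,3),np.array(d['r'],float),np.array(d['t'],float),np.array(d['K'],float),None)[0].reshape(-1,2)
def togo(target,yaw=None):
    """shift along tool axes in m, roll in 90deg units; yaw = world direction (rad) of tool x"""
    o=manip.get_obs(); R=cv2.Rodrigues(np.array(o['tcp_rot'],float))[0]
    d=R.T@(np.array(target)-np.array(o['position']))/1000
    cur=np.arctan2(R[1,0],R[0,0]); 
    out=[d.round(4).tolist(),'yaw now',round(float(np.degrees(cur)),2)]
    if yaw is not None:
        dy=-(yaw-cur); dy=(dy+np.pi/2)%np.pi-np.pi/2; out+=['roll',round(float(dy/(np.pi/2)),4),'q6',o['q'][5]]
    print(*out)
E
python3 - <<'E'
from h import *
snap('top','top1',None,1.5); snap('scene','scene1',None,1.5)
o=manip.get_obs(); print(o); togo(o['position'])
E
```

```text
pics
{'time_s': 0.1, 'q': array([-1.37451990e+00,  2.07350294e-01,  1.54283112e+00, -9.78682894e-06,
        1.39349470e+00, -1.50495629e-01]), 'joint_vel': array([ 0.00068892, -0.00217962, -0.00090207, -0.00068334,  0.00135744,
        0.00065493]), 'joint_torque': array([ 5.88244366e-04, -3.84085178e+01, -2.92550057e+01, -7.69973576e-05,
        4.84875636e-03, -1.65824662e-05]), 'position': array([ 195.2579933 , -540.01191329,  190.62365608]), 'tcp_rot': array([-2.57020233e+00,  1.80406826e+00,  2.37586970e-03]), 'wrist_force': array([0.27679297, 0.19395276, 0.03371229]), 'torque': array([-0.00308057, -0.01738175, -0.02965357]), 'gripper_width': 85.28711775850041}
[0.0, 0.0, 0.0] yaw now -70.13
```

View pics/top1.png

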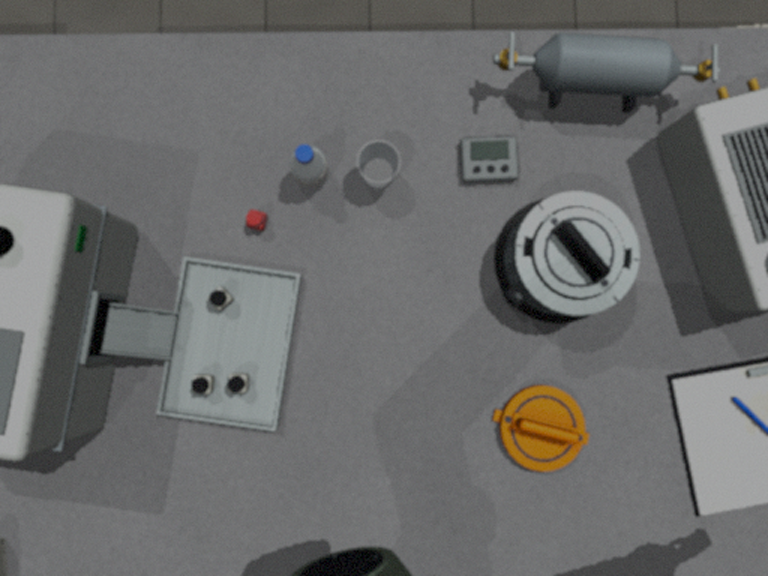

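View pics/scene1.png

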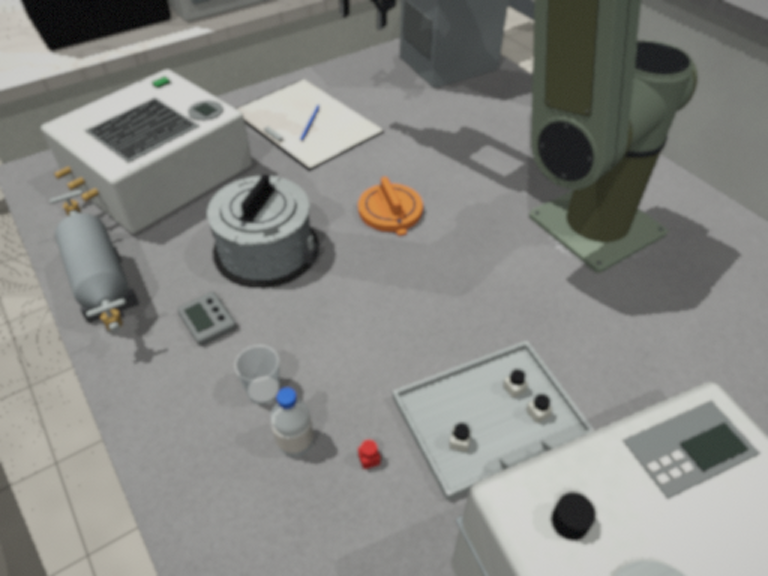

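The job's lid is the grey/black-ribbed one on the canister at (565,250); the orange lid at (545,428) is a decoy. There are three white, black-capped bottles at (218,298), (202,385) and (237,384), and the red look-alike is at (256,220). I'll confirm with a crop.

```bash
python3 - <<'E'
from h import *
show('top1',(320,115,440,225),5,'c1')
for n,uv,z in [('ribA',(558,225),147),('ribB',(603,278),147),('can',(576,252),105),('b1',(218,298),50),('b2',(202,385),50),('b3',(237,384),50),('beaker',(378,165),75),('reag',(304,154),125),('timer',(489,158),20),('orange',(544,425),20),('t1',(183,258),22),('t2',(300,272),22),('t3',(275,430),22),('t4',(158,414),22)]:
    print(n,ray('top1',(uv[0]/1.5,uv[1]/1.5),z).round(0))
E
```

```text
ribA [ 607. -255.  147.]
ribB [ 533. -314.  147.]
can [ 574. -292.  105.]
b1 [522. 227.  50.]
b2 [395. 251.  50.]
b3 [396. 200.  50.]
beaker [713. -14.  75.]
reag [717.  91. 125.]
timer [ 736. -190.   20.]
orange [ 320. -259.   20.]
t1 [586. 287.  22.]
t2 [561. 109.  22.]
t3 [324. 149.  22.]
t4 [352. 323.  22.]
```

View pics/c1.png

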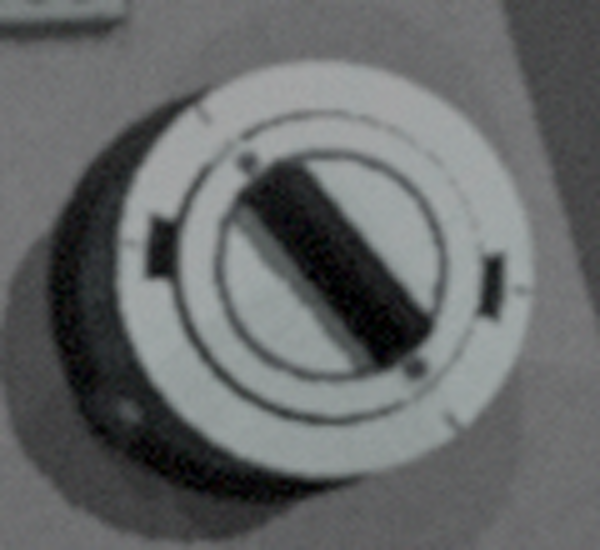

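Confirmed: a black rib on a grey lid, with slots left and right and the long marks at (204,112) and (457,420). Computing the pose now.

```bash
cat >> h.py <<'E'
E
python3 - <<'E'
from h import *
P=lambda u,v,z:ray('top1',(320+u/5-.4,115+v/5-.4),z)
c=P(325,268,105); print('collar',c)
a,b=P(204,112,105),P(457,420,105); print('locked',(a+b)/2,np.degrees(np.arctan2(*(a-b)[1::-1])),np.linalg.norm(a-b))
a,b=P(130,243,105),P(522,291,105); print('slots',(a+b)/2,np.degrees(np.arctan2(*(a-b)[1::-1])),np.linalg.norm(a-b))
a,b=P(272,176,147),P(406,340,147);print('rib',(a+b)/2,np.degrees(np.arctan2(*(a-b)[1::-1])),np.linalg.norm(a-b))
yaw=np.radians(40+90); togo([570,-288,230],yaw)
E
```

```text
collar [ 573.77604335 -293.62151269  105.        ]
locked [ 574.89773387 -295.80104342  105.        ] 37.337634637979846 169.37977395807656
slots [ 574.18063262 -294.19618345  105.        ] 81.90348563130947 169.74819852264926
rib [ 572.95063111 -285.40090818  147.        ] 37.16822540365348 85.84462889888033
[-0.1097, -0.4381, -0.039] yaw now -70.13 roll -0.2237 q6 -0.15049562929188662
```

Call:
{"name": "play_rows", "arguments": {"delta_pos": [[0,0,-0.04],[-0.01,-0.02,-0.07],[-0.02,-0.06,-0.08],[-0.03,-0.095,-0.09],[-0.04,-0.13,-0.1]], "roll": [-0.04,-0.08,-0.12,-0.16,-0.2], "jaw": [1,1,1,1,1], "grip_force": 60}}

```text
time_s: 0.52
position: [304.9, -458.0, 292.3]
tcp_rot: [-2.823, 1.378, -0.001]
wrist_force: [0.6, -0.2, -1.3]
gripper_width: 85.3
```

```bash
python3 - <<'E'
from h import *
togo([574,-293,270],np.radians(127.2))
E
```

```text
[0.0355, -0.3136, 0.0224] yaw now -52.02 roll 0.0087 q6 -0.23294083671546656
```

Call:
{"name": "play_rows", "arguments": {"delta_pos": [[0.004,-0.038,0],[0.008,-0.077,0],[0.012,-0.115,0.005],[0.017,-0.154,0.01],[0.021,-0.192,0.015]], "roll": [0,0,0.009,0.009,0.009], "jaw": [1,1,1,1,1]}}

```text
time_s: 0.93
position: [469.9, -356.2, 276.1]
tcp_rot: [-2.812, 1.4, 0.001]
wrist_force: [-0.3, -1.4, -0.0]
gripper_width: 85.3
```

Call:
{"name": "play_rows", "arguments": {"delta_pos": [[0.004,-0.035,0.005],[0.008,-0.07,0.005],[0.012,-0.105,0.005],[0.014,-0.12,0.005],[0.014,-0.12,0.005]], "roll": [0,0,0,0,0], "jaw": [1,1,1,1,1]}}

```text
time_s: 1.35
position: [575.0, -293.9, 270.4]
tcp_rot: [-2.814, 1.393, 0.002]
wrist_force: [-0.0, -0.0, -0.0]
gripper_width: 85.5
```

```bash
python3 - <<'E'
from h import *
togo([574,-293,270],np.radians(127.2)); snap('wrist','w1',None,1.5); togo([574,-293,270],np.radians(127.2))
print(proj('w1',[574,-293,147]), manip.get_obs()['wrist_force'])
E
```

```text
[-0.0013, 0.0003, 0.0004] yaw now -52.67 roll 0.0014 q6 0.31244619748377234
[-0.0015, -0.0021, 0.0006] yaw now -52.78 roll 0.0002 q6 0.3116629073571552
[[247.79469742 171.86912592]] [-0.47519512 -0.54700288 -0.20592117]
```

View pics/w1.png

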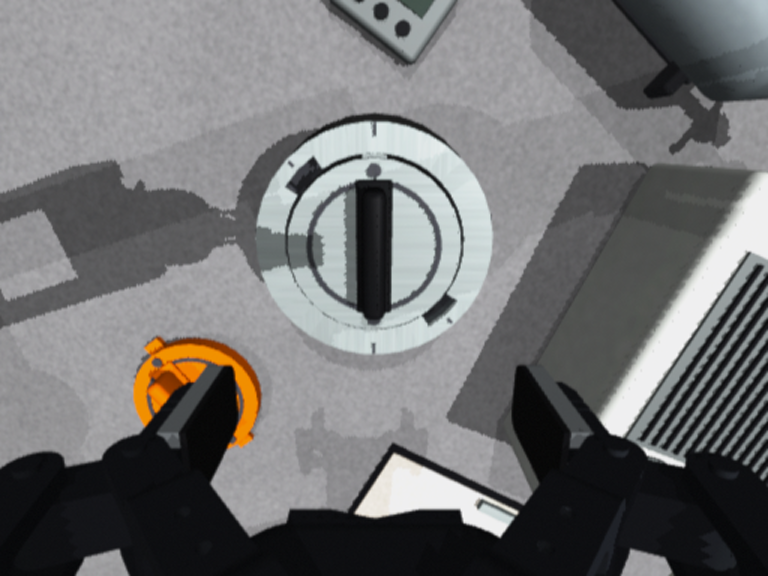

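The wrist view shows the rib vertical in the image, so it is aligned. The locked marks are at (374,128) and (374,348).

```bash
python3 - <<'E'
from h import *
P=lambda u,v,z:ray('w1',(u/1.5,v/1.5),z)
a,b=P(374,128,105),P(374.5,348,105); print('locked',(a+b)/2,np.degrees(np.arctan2(*(a-b)[1::-1])),np.linalg.norm(a-b))
a,b=P(291,163,105),P(449,321,105); print('slots',(a+b)/2,np.degrees(np.arctan2(*(a-b)[1::-1])))
a,b=P(256,238,105),P(493,238,105); print('lr',(a+b)/2,np.linalg.norm(a-b))
c=(P(374,128,105)+P(374.5,348,105))/2
togo([c[0],c[1],114],np.radians(127.4))
E
```

```text
locked [ 574.41849754 -294.77289816  105.        ] 37.41387555297573 167.70020872935035
slots [ 574.03259563 -294.70061263  105.        ] 81.72112379251664
lr [ 579.07673696 -291.40840625  105.        ] 177.1684962421127
[0.0004, -0.0015, 0.1566] yaw now -52.78 roll -0.002 q6 0.3116629073571552
```

Call:
{"name": "play_rows", "arguments": {"delta_pos": [[0,-0.001,0.03],[0,-0.001,0.07],[0,-0.001,0.11],[0,-0.001,0.14],[0,-0.001,0.153]], "roll": [0,0,0,0,0], "jaw": [1,1,1,1,1]}}

```text
time_s: 1.82
position: [568.4, -295.0, 112.7]
tcp_rot: [-2.81, 1.403, 0.017]
wrist_force: [-1.1, 0.8, -0.2]
gripper_width: 85.5
```

Call:
{"name": "play_rows", "arguments": {"delta_pos": [[0,0,0],[0,0,0],[0,0,0],[0,0,0],[0,0,0]], "roll": [0,0,0,0,0], "jaw": [-1,-1,-1,-1,-1], "grip_force": 90}}

```text
time_s: 2.23
position: [575.1, -297.2, 121.7]
tcp_rot: [2.811, -1.4, 0.008]
wrist_force: [-0.1, 0.6, 0.9]
gripper_width: 26.1
```

Call:
{"name": "play_rows", "arguments": {"delta_pos": [[0,0,0],[0,0,0],[0,0,0],[0,0,0],[0,0,0]], "roll": [0,0,0,0,0], "jaw": [-1,-1,-1,-1,-1]}}

```text
time_s: 2.65
position: [573.5, -295.9, 118.7]
tcp_rot: [-2.812, 1.4, 0.0]
wrist_force: [0.1, 0.0, 0.1]
gripper_width: -0.1
```

```bash
python3 - <<'E'
from h import *
snap('wrist','w2',None,1.5); print(manip.get_obs())
E
```

```text
{'time_s': 2.7, 'q': array([-6.10204354e-01,  4.15437039e-01,  1.42725686e+00, -2.10540249e-05,
        1.29911571e+00,  3.13638725e-01]), 'joint_vel': array([-0.00232101,  0.00204026,  0.00030019,  0.00088653,  0.00045047,
        0.00038668]), 'joint_torque': array([ 5.16919914e-03, -4.60172582e+01, -2.80643535e+01, -6.30371096e-05,
        9.02143256e-04, -5.06287620e-05]), 'position': array([ 573.50688079, -295.83593121,  118.58220502]), 'tcp_rot': array([-2.81233997e+00,  1.40009743e+00,  3.41753779e-04]), 'wrist_force': array([0.27241273, 0.11098958, 0.0523028 ]), 'torque': array([0.00535362, 0.00909538, 0.0318546 ]), 'gripper_width': -0.1444864209422363}
```

View pics/w2.png

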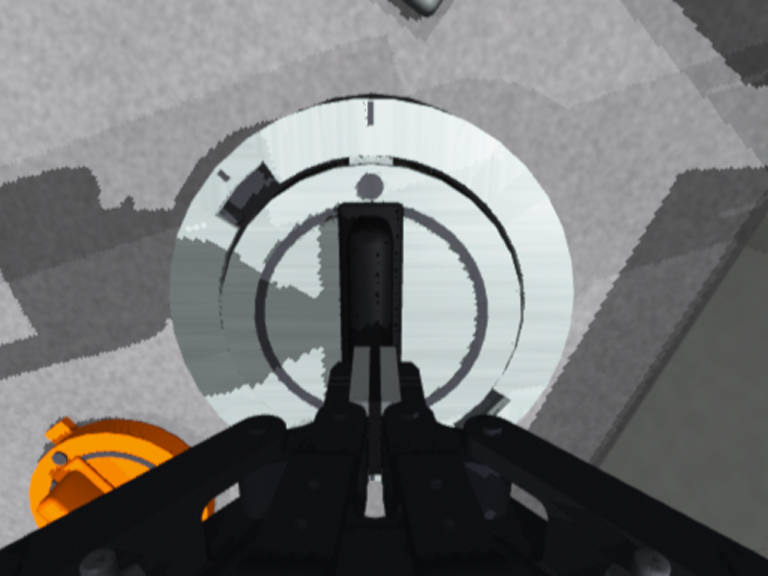

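```bash
python3 - <<'E'
from h import *
o=manip.get_obs(); R=cv2.Rodrigues(o['tcp_rot'])[0]; p=o['position']
print('tcp px',proj('w2',p)*1.5,'grasp',proj('w2',p-19*R[:,2])*1.5)
d=np.load('pics/w2.npz');Rc=cv2.Rodrigues(d['r'])[0];C=-Rc.T@d['t'].ravel();print('cam',C,Rc[2])
d=np.load('pics/w1.npz');Rc=cv2.Rodrigues(d['r'])[0];C=-Rc.T@d['t'].ravel();print('cam',C,Rc[2])
a=np.radians(37.2);u=np.array([np.cos(a),np.sin(a),0]);v=np.array([-u[1],u[0],0]);c=np.array([574.3,-294.7,0])
for f in('w1','w2'):
  for z in (147,111):
    print(f,z,(proj(f,[c+s*45*u+t*8*v+[0,0,z] for s in(1,-1) for t in (1,-1)])*1.5).round().tolist())
  print('marks',(proj(f,[c+s*85*u+[0,0,105] for s in (1,-1)])*1.5).round().tolist())
# independent: canister from both wrist heights and top: triangulate mark
def tri(obs):
    A=[];b=[]
    for f,uv in obs:
        d=np.load('pics/'+f+'.npz');K=d['K'];Rc=cv2.Rodrigues(d['r'])[0];C=-Rc.T@d['t'].ravel()
        w=Rc.T@np.linalg.inv(K)@[uv[0],uv[1],1];w/=np.linalg.norm(w);M=np.eye(3)-np.outer(w,w);A.append(M);b.append(M@C)
    return np.linalg.lstsq(np.vstack(A),np.hstack(b),rcond=None)[0]
T=(320+204/5-.4,115+112/5-.4)
print(tri([('w1',(374/1.5,128/1.5)),('w2',(370/1.5,113/1.5))]),tri([('top1',T),('w1',(374/1.5,128/1.5))]),tri([('top1',T),('w2',(370/1.5,113/1.5))]))
E
```

```text
tcp px [[372.82221906 327.66919251]] grasp [[372.70459395 346.84109153]]
cam [ 632.85644698 -251.72184409  299.99248111] [-0.23089761 -0.17451871 -0.95719878]
cam [ 634.201525   -249.76091698  451.78973481] [-0.23062004 -0.17404283 -0.95735233]
w1 147 [[362.0, 190.0], [387.0, 190.0], [362.0, 322.0], [385.0, 322.0]]
w1 111 [[363.0, 185.0], [385.0, 185.0], [364.0, 305.0], [384.0, 305.0]]
marks [[374.0, 126.0], [374.0, 349.0]]
w2 147 [[346.0, 229.0], [395.0, 229.0], [351.0, 462.0], [393.0, 462.0]]
w2 111 [[351.0, 213.0], [391.0, 213.0], [355.0, 410.0], [390.0, 410.0]]
marks [[371.0, 108.0], [373.0, 475.0]]
[ 641.3520211  -243.30394444   81.08485293] [ 641.27649234 -243.69717574  108.27798894] [ 640.90505287 -243.89405964  108.11474652]
```

```bash
python3 - <<'E'
from h import *
from scipy.optimize import least_squares
t=np.linspace(0,2*np.pi,721)
def ring(f,c,r,z): return proj(f,[[c[0]+r*np.cos(a),c[1]+r*np.sin(a),z] for a in t])*1.5
for f in ('w1','w2'):
    q=ring(f,(574.3,-294.7),89,105); print(f,'collar',q.min(0).round(),q.max(0).round())
    q=ring(f,(574.3,-294.7),64.5,111); print(f,'disc',q.min(0).round(),q.max(0).round())
o=manip.get_obs(); R=cv2.Rodrigues(o['tcp_rot'])[0]; p=o['position']
for h in (0,10,20,30,40): print(h,(proj('w2',[p-h*R[:,2]+R[:,1]*s*11 for s in(-1,1)])*1.5).round().tolist())
show('w2',(170,90,330,330),3,'c2')
E
```

```text
w1 collar [255. 120.] [493. 354.]
w1 disc [287. 157.] [462. 328.]
w2 collar [169.  97.] [575. 482.]
w2 disc [221. 163.] [523. 447.]
0 [[373.0, 303.0], [373.0, 352.0]]
10 [[373.0, 311.0], [373.0, 363.0]]
20 [[373.0, 320.0], [373.0, 374.0]]
30 [[373.0, 331.0], [373.0, 388.0]]
40 [[372.0, 343.0], [373.0, 402.0]]
```

View pics/c2.png

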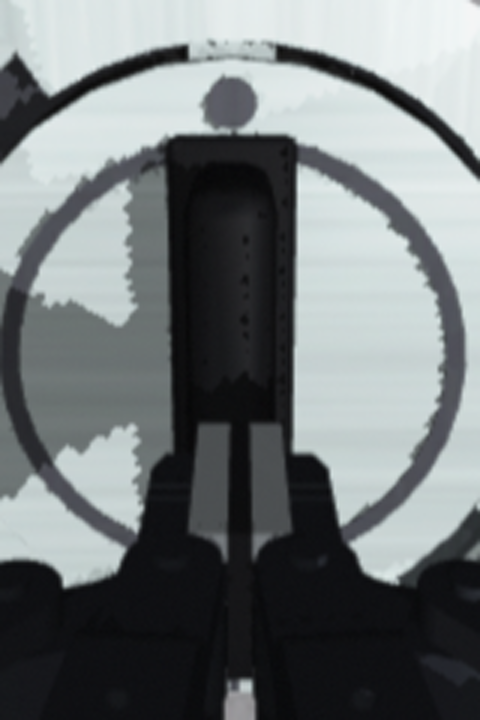

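```bash
python3 - <<'E'
from h import *
R=cv2.Rodrigues(np.array([-2.814,1.393,.002]))[0]; p=np.array([575.,-293.9,270.4])
for h in (0,13,30,45,60): print(h,(proj('w1',[p-h*R[:,2]-R[:,1]*11+R[:,0]*s*42.5 for s in(-1,1)]+[p-h*R[:,2]+R[:,1]*11+R[:,0]*42.5])*1.5).round().tolist())
E
```

```text
0 [[269.0, 303.0], [477.0, 302.0], [474.0, 352.0]]
13 [[261.0, 314.0], [484.0, 314.0], [481.0, 366.0]]
30 [[250.0, 331.0], [495.0, 331.0], [491.0, 388.0]]
45 [[238.0, 350.0], [507.0, 349.0], [502.0, 410.0]]
60 [[224.0, 372.0], [521.0, 372.0], [515.0, 438.0]]
```

The wrist views show the real fingertips about 40 mm behind the reported TCP: the open tips at (235,367) and (515,367) and the closed tips at v=345 both fit h≈40. So the jaws closed above the rib. I'll open, go 40 mm lower slowly while watching the force, and grip again.

Call:
{"name": "play_rows", "arguments": {"delta_pos": [[0,0,0],[0,0,0],[0,0,0],[0,0,0],[0,0,0]], "roll": [0,0,0,0,0], "jaw": [1,1,1,1,1]}}

```text
time_s: 3.12
position: [573.5, -295.9, 118.6]
tcp_rot: [-2.812, 1.4, 0.0]
wrist_force: [0.2, 0.2, 0.0]
gripper_width: 60.6
```

Call:
{"name": "play_rows", "arguments": {"delta_pos": [[0,0,0],[0,0,0.005],[0,0,0.012],[0,0,0.02],[0,0,0.025]], "roll": [0,0,0,0,0], "jaw": [1,1,1,1,1]}}

```text
time_s: 3.53
position: [572.7, -295.3, 91.8]
tcp_rot: [-2.812, 1.4, 0.004]
wrist_force: [0.4, -0.3, -0.2]
gripper_width: 85.5
```

Call:
{"name": "play_rows", "arguments": {"delta_pos": [[0,0,0.003],[0,0,0.006],[0,0,0.01],[0,0,0.014],[0,0,0.015]], "roll": [0,0,0,0,0], "jaw": [1,1,1,1,1]}}

```text
time_s: 3.95
position: [573.2, -295.7, 77.8]
tcp_rot: [-2.812, 1.4, 0.002]
wrist_force: [-0.4, -0.1, -1.0]
gripper_width: 85.4
```

Call:
{"name": "play_rows", "arguments": {"delta_pos": [[0,0,0],[0,0,0],[0,0,0],[0,0,0],[0,0,0]], "roll": [0,0,0,0,0], "jaw": [-1,-1,-1,-1,-1], "grip_force": 90}}

```text
time_s: 4.37
position: [573.7, -296.1, 79.1]
tcp_rot: [2.812, -1.4, 0.001]
wrist_force: [0.1, 0.3, -0.4]
gripper_width: 25.4
```

Call:
{"name": "play_rows", "arguments": {"delta_pos": [[0,0,0],[0,0,0],[0,0,0],[0,0,0],[0,0,0]], "roll": [0,0,0,0,0], "jaw": [-1,-1,-1,-1,-1]}}

```text
time_s: 4.78
position: [573.2, -295.5, 78.9]
tcp_rot: [-2.813, 1.399, 0.002]
wrist_force: [-3.1, 2.4, 5.0]
gripper_width: 14.6
```

Call:
{"name": "play_rows", "arguments": {"delta_pos": [[0,0,0.001],[0,0,0.002],[0,0,0.003],[0,0,0.003],[0,0,0.003]], "roll": [0,0,0,0,0], "jaw": [-1,-1,-1,-1,-1]}}

```text
time_s: 5.2
position: [573.2, -295.5, 76.4]
tcp_rot: [-2.812, 1.4, 0.002]
wrist_force: [-4.3, 3.5, 5.9]
gripper_width: 14.9
```

Call:
{"name": "play_rows", "arguments": {"delta_pos": [[0,0,0],[0,0,0],[0,0,0],[0,0,0],[0,0,0]], "roll": [-0.03,-0.06,-0.09,-0.12,-0.15], "jaw": [-1,-1,-1,-1,-1]}}

```text
time_s: 5.62
position: [575.1, -296.8, 77.0]
tcp_rot: [2.957, -1.059, 0.006]
wrist_force: [-0.2, 1.2, 4.4]
gripper_width: 14.7
```

Call:
{"name": "play_rows", "arguments": {"delta_pos": [[0,0,0],[0,0,0],[0,0,0],[0,0,0],[0,0,0]], "roll": [-0.04,-0.08,-0.12,-0.16,-0.2], "jaw": [-1,-1,-1,-1,-1]}}

```text
time_s: 6.03
position: [575.2, -296.8, 77.0]
tcp_rot: [3.086, -0.582, 0.006]
wrist_force: [0.7, 1.5, 5.0]
gripper_width: 14.4
```

Call:
{"name": "play_rows", "arguments": {"delta_pos": [[0,0,0],[0,0,0],[0,0,0],[0,0,0],[0,0,0]], "roll": [-0.04,-0.08,-0.12,-0.14,-0.15], "jaw": [-1,-1,-1,-1,-1]}}

```text
time_s: 6.45
position: [575.1, -296.8, 76.9]
tcp_rot: [3.133, -0.218, 0.006]
wrist_force: [0.5, 0.9, 4.2]
gripper_width: 15.0
```

Call:
{"name": "play_rows", "arguments": {"delta_pos": [[0,0,0],[0,0,-0.003],[0,0,-0.008],[0,0,-0.013],[0,0,-0.018]], "roll": [0,0,0,0,0], "jaw": [-1,-1,-1,-1,-1]}}

```text
time_s: 6.87
position: [571.9, -295.1, 92.2]
tcp_rot: [-3.132, 0.218, 0.006]
wrist_force: [0.4, -0.2, -2.9]
gripper_width: 14.8
```

Call:
{"name": "play_rows", "arguments": {"delta_pos": [[0,0,-0.01],[0,0,-0.025],[0,0,-0.045],[0,0,-0.06],[0,0,-0.07]], "roll": [0,0,0,0,0], "jaw": [-1,-1,-1,-1,-1]}}

```text
time_s: 7.28
position: [573.9, -296.3, 165.7]
tcp_rot: [3.133, -0.218, 0.002]
wrist_force: [1.1, 0.1, -2.5]
gripper_width: 14.8
```

```bash
python3 - <<'E'
from h import *
togo([470,-70,90]); o=manip.get_obs(); print(o['position'],o['wrist_force'],o['gripper_width'])
snap('scene','s2',(100,80,300,230),3)
E
```

```text
[-0.1343, -0.2098, 0.0754] yaw now -7.95
[ 573.87216519 -296.2887405   165.74626147] [ 1.06387875  0.12899823 -2.46430326] 14.793114768221214
```

View pics/s2.png

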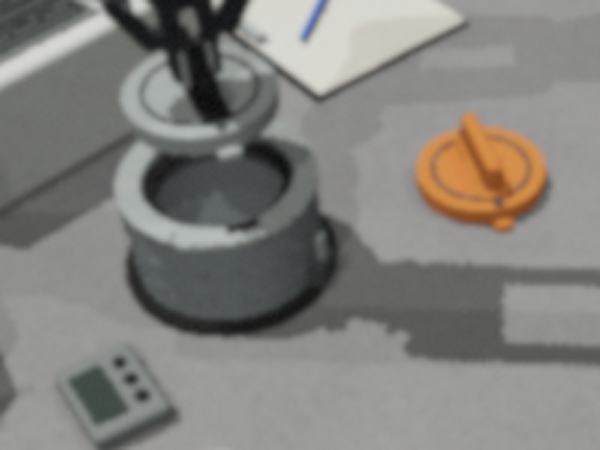

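The lid is clear of the canister and held in the jaws. I'll carry it to free bench at about (470,-70).

Call:
{"name": "play_rows", "arguments": {"delta_pos": [[-0.015,-0.023,0],[-0.033,-0.052,0],[-0.052,-0.081,0],[-0.07,-0.11,0],[-0.089,-0.139,0]], "roll": [0,0,0,0,0], "jaw": [-1,-1,-1,-1,-1]}}

```text
time_s: 7.75
position: [502.9, -144.4, 162.6]
tcp_rot: [-3.133, 0.219, 0.003]
wrist_force: [0.8, 0.6, -3.1]
gripper_width: 14.8
```

Call:
{"name": "play_rows", "arguments": {"delta_pos": [[-0.018,-0.028,0],[-0.034,-0.053,0.02],[-0.045,-0.071,0.05],[-0.045,-0.071,0.08],[-0.045,-0.071,0.11]], "roll": [0,0,0,0,0], "jaw": [-1,-1,-1,-1,-1]}}

```text
time_s: 8.17
position: [468.6, -67.8, 52.5]
tcp_rot: [3.134, -0.214, -0.0]
wrist_force: [0.6, -0.4, -3.2]
gripper_width: 14.5
```

Call:
{"name": "play_rows", "arguments": {"delta_pos": [[0,0,0.015],[0,0,0.03],[0,0,0.04],[0,0,0.05],[0,0,0.055]], "roll": [0,0,0,0,0], "jaw": [-1,-1,-1,-1,-1]}}

```text
time_s: 8.58
position: [469.0, -69.3, -2.5]
tcp_rot: [-3.134, 0.218, 0.003]
wrist_force: [-0.9, 0.6, -3.2]
gripper_width: 14.7
```

Call:
{"name": "play_rows", "arguments": {"delta_pos": [[0,0,0],[0,0,0],[0,0,0],[0,0,0],[0,0,0]], "roll": [0,0,0,0,0], "jaw": [-1,-1,-1,-1,-1]}}

```text
time_s: 9.0
position: [470.6, -69.7, -0.5]
tcp_rot: [3.134, -0.218, 0.003]
wrist_force: [0.6, 0.0, -3.6]
gripper_width: 14.8
```

Call:
{"name": "play_rows", "arguments": {"delta_pos": [[0,0,0.004],[0,0,0.007],[0,0,0.009],[0,0,0.01],[0,0,0.01]], "roll": [0,0,0,0,0], "jaw": [-1,-1,-1,-1,-1]}}

```text
time_s: 9.42
position: [469.5, -69.3, -11.7]
tcp_rot: [-3.134, 0.217, 0.001]
wrist_force: [-0.6, 0.9, -4.5]
gripper_width: 15.0
```

Call:
{"name": "play_rows", "arguments": {"delta_pos": [[0,0,0.001],[0,0,0.002],[0,0,0.003],[0,0,0.003],[0,0,0.003]], "roll": [0,0,0,0,0], "jaw": [-1,-1,-1,-1,-1]}}

```text
time_s: 9.83
position: [469.8, -69.4, -11.9]
tcp_rot: [-3.134, 0.217, 0.002]
wrist_force: [-7.6, 2.4, 18.6]
gripper_width: 14.5
```

Contact at z=-11.9, as predicted. Releasing.

Call:
{"name": "play_rows", "arguments": {"delta_pos": [[0,0,-0.002],[0,0,-0.002],[0,0,-0.002],[0,0,-0.002],[0,0,-0.002]], "roll": [0,0,0,0,0], "jaw": [-1,1,1,1,1]}}

```text
time_s: 10.25
position: [470.0, -69.5, -12.4]
tcp_rot: [3.134, -0.218, 0.0]
wrist_force: [0.1, -0.8, -0.4]
gripper_width: 62.7
```

Call:
{"name": "play_rows", "arguments": {"delta_pos": [[0,0,0],[0,0,0],[0,0,-0.02],[0,0,-0.06],[0,0,-0.1]], "roll": [0,0,0,0,0], "jaw": [1,1,1,1,1]}}

```text
time_s: 10.67
position: [467.6, -68.7, 86.9]
tcp_rot: [-3.133, 0.218, 0.009]
wrist_force: [1.8, -0.7, 1.0]
gripper_width: 85.4
```

Call:
{"name": "play_rows", "arguments": {"delta_pos": [[0,0,-0.03],[0,0,-0.06],[0,0,-0.1],[0,0,-0.12],[0,0,-0.13]], "roll": [0,0,0,0,0], "jaw": [1,1,1,1,1]}}

```text
time_s: 11.08
position: [472.2, -70.2, 222.0]
tcp_rot: [3.132, -0.217, 0.012]
wrist_force: [0.4, -0.5, -0.3]
gripper_width: 85.5
```

```bash
python3 - <<'E'
from h import *
snap('wrist','wl',None,1); snap('top','top2',(80,120,280,300),3)
togo([520,180,230],np.radians(-7.95))
E
```

```text
[0.014, -0.2542, -0.0107] yaw now -7.94 roll 0.0002 q6 -0.19069451249744154
```

View pics/top2.png

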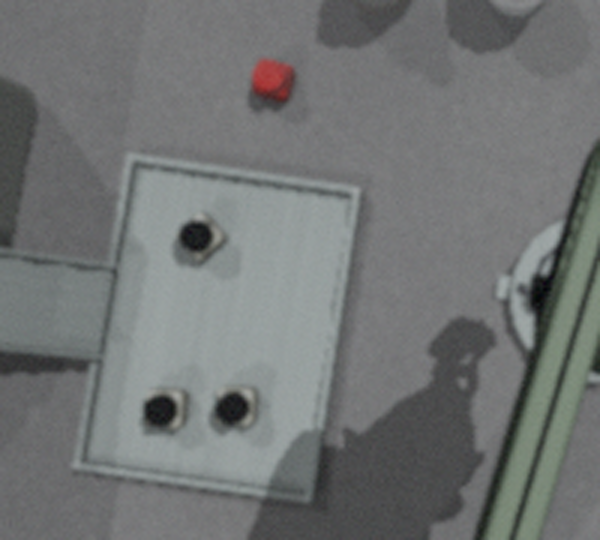

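```bash
python3 - <<'E'
from h import *
togo([460,190,220],np.radians(-7.95))
E
```

```text
[-0.0469, -0.2558, -0.0009] yaw now -7.94 roll 0.0002 q6 -0.19069451249744154
```

Call:
{"name": "play_rows", "arguments": {"delta_pos": [[-0.006,-0.035,0],[-0.013,-0.07,0],[-0.02,-0.11,0],[-0.027,-0.15,0],[-0.034,-0.19,0]], "roll": [0,0,0,0,0], "jaw": [1,1,1,1,1]}}

```text
time_s: 11.6
position: [460.1, 124.8, 214.5]
tcp_rot: [3.133, -0.219, -0.008]
wrist_force: [-0.1, 0.5, -0.1]
gripper_width: 85.1
```

Call:
{"name": "play_rows", "arguments": {"delta_pos": [[-0.006,-0.03,0],[-0.012,-0.055,0],[-0.012,-0.066,0],[-0.012,-0.066,0],[-0.012,-0.066,0]], "roll": [0,0,0,0,0], "jaw": [1,1,1,1,1]}}

```text
time_s: 12.02
position: [458.7, 189.9, 215.7]
tcp_rot: [3.132, -0.216, -0.005]
wrist_force: [0.4, -0.4, -0.4]
gripper_width: 85.2
```

```bash
python3 - <<'E'
from h import *
snap('wrist','w3',None,1.5); print(manip.get_obs()['position'])
print((proj('w3',[[522,227,50],[395,251,50],[396,200,50]])*1.5).round())
E
```

```text
[459.04798697 189.31184681 216.15312493]
[[454. 181.]
 [275. 172.]
 [290. 241.]]
```

View pics/w3.png

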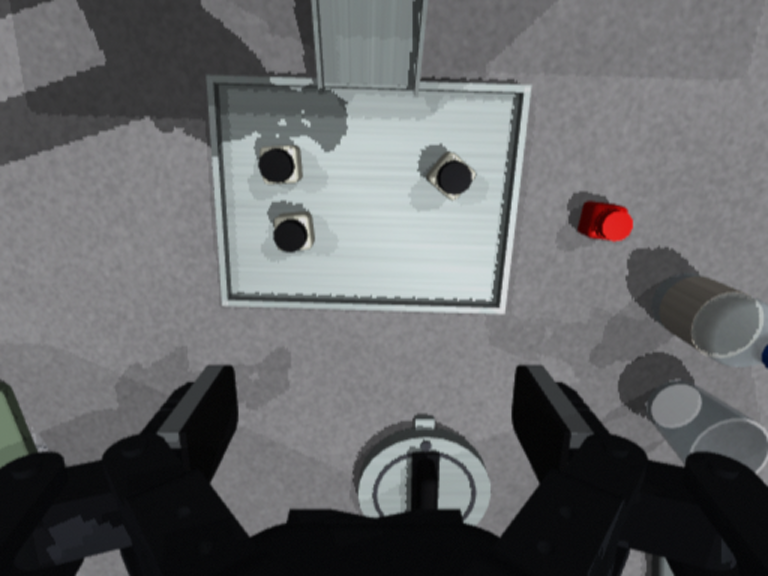

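Three bottles in the tray, caps at (455,176), (276,165) and (291,234); only the first stands about 45° turned. The red one at (610,222) is the look-alike, outside the tray. I'll grip by the round caps.

```bash
python3 - <<'E'
from h import *
for n,u in [('b1',(455,176)),('b2',(276,165)),('b3',(291,234))]: print(n,ray('w3',(u[0]/1.5,u[1]/1.5),50).round(1))
b=ray('w3',(291/1.5,234/1.5),50); togo([b[0],b[1],40],np.radians(-7.95))
b=[ray('wl',p,20) for p in [(0,0)]]
E
```

```text
b1 [523.1 230.4  50. ]
b2 [396.9 255.7  50. ]
b3 [398.1 205.   50. ]
[-0.0621, -0.0075, 0.1763] yaw now -7.96 roll -0.0002 q6 0.356499455057546
```

Call:
{"name": "play_rows", "arguments": {"delta_pos": [[-0.03,-0.004,0.03],[-0.055,-0.0075,0.06],[-0.062,-0.0075,0.1],[-0.062,-0.0075,0.14],[-0.062,-0.0075,0.175]], "roll": [0,0,0,0,0], "jaw": [1,1,1,1,1], "grip_force": 40}}

```text
time_s: 12.48
position: [398.2, 204.7, 40.7]
tcp_rot: [3.133, -0.22, -0.001]
wrist_force: [0.9, -0.3, -0.8]
gripper_width: 85.1
```

Call:
{"name": "play_rows", "arguments": {"delta_pos": [[0,0,0],[0,0,0.015],[0,0,0.03],[0,0,0.04],[0,0,0.042]], "roll": [0,0,0,0,0], "jaw": [1,1,1,1,1]}}

```text
time_s: 12.9
position: [399.2, 205.4, 0.4]
tcp_rot: [3.133, -0.22, -0.002]
wrist_force: [0.4, 0.4, 0.3]
gripper_width: 85.5
```

```bash
python3 - <<'E'
from h import *
togo([398.1,205,-1],np.radians(-7.95))
E
```

```text
[-0.001, 0.0006, 0.0014] yaw now -8.03 roll -0.0009 q6 0.4225612271924261
```

Call:
{"name": "play_rows", "arguments": {"delta_pos": [[-0.001,0,0.001],[-0.001,0,0.001],[-0.001,0,0.001],[-0.001,0,0.001],[-0.001,0,0.001]], "roll": [0,0,0,0,0], "jaw": [-1,-1,-1,-1,-1]}}

```text
time_s: 13.32
position: [398.9, 206.8, 0.4]
tcp_rot: [-3.134, 0.217, -0.002]
wrist_force: [-0.4, 0.2, 0.4]
gripper_width: 25.8
```

Call:
{"name": "play_rows", "arguments": {"delta_pos": [[0,0,0],[0,0,0],[0,0,0],[0,0,0],[0,0,0]], "roll": [0,0,0,0,0], "jaw": [-1,-1,-1,-1,-1]}}

```text
time_s: 13.73
position: [398.9, 206.9, 0.5]
tcp_rot: [-3.134, 0.217, -0.002]
wrist_force: [-1.3, -0.4, 6.5]
gripper_width: 21.8
```

Call:
{"name": "play_rows", "arguments": {"delta_pos": [[0,0,-0.01],[0,0,-0.04],[0,0,-0.08],[0,0,-0.12],[0,0,-0.16]], "roll": [0,0,0,0,0], "jaw": [-1,-1,-1,-1,-1]}}

```text
time_s: 14.15
position: [397.4, 206.4, 161.5]
tcp_rot: [3.134, -0.217, -0.001]
wrist_force: [0.5, 1.4, -0.3]
gripper_width: 21.9
```

```bash
python3 - <<'E'
from h import *
for k in (-32,0,32): togo([574.3-.14*k,-294.7-.99*k,160],np.radians(-7.95))
E
```

```text
[0.2445, 0.4399, 0.0014] yaw now -7.93 roll 0.0002 q6 0.4237393290551485
[0.2444, 0.4719, 0.0014] yaw now -7.93 roll 0.0002 q6 0.4237393290551485
[0.2443, 0.5039, 0.0014] yaw now -7.93 roll 0.0002 q6 0.4237393290551485
```

Call:
{"name": "play_rows", "arguments": {"delta_pos": [[0.01,0.022,0],[0.027,0.055,0],[0.043,0.09,0],[0.06,0.125,0],[0.077,0.16,0]], "roll": [0,0,0,0,0], "jaw": [-1,-1,-1,-1,-1]}}

```text
time_s: 14.57
position: [452.5, 36.1, 160.3]
tcp_rot: [-3.134, 0.216, -0.002]
wrist_force: [0.9, 0.3, 0.4]
gripper_width: 21.9
```

Call:
{"name": "play_rows", "arguments": {"delta_pos": [[0.017,0.036,0],[0.034,0.072,0],[0.051,0.108,0],[0.068,0.144,0],[0.085,0.18,0]], "roll": [0,0,0,0,0], "jaw": [-1,-1,-1,-1,-1]}}

```text
time_s: 14.98
position: [511.7, -154.4, 160.0]
tcp_rot: [-3.134, 0.218, -0.0]
wrist_force: [0.8, 0.4, 0.5]
gripper_width: 22.0
```

Call:
{"name": "play_rows", "arguments": {"delta_pos": [[0.017,0.036,0],[0.034,0.072,0],[0.051,0.108,0],[0.068,0.14,0],[0.082,0.164,0]], "roll": [0,0,0,0,0], "jaw": [-1,-1,-1,-1,-1]}}

```text
time_s: 15.4
position: [570.3, -329.5, 159.7]
tcp_rot: [3.133, -0.22, -0.0]
wrist_force: [0.1, -0.2, 0.1]
gripper_width: 22.1
```

Call:
{"name": "play_rows", "arguments": {"delta_pos": [[0,0,0],[0,0,0],[0,0,0],[0,0,0],[0,0,0]], "roll": [0,0,0,0,0], "jaw": [-1,-1,-1,-1,-1]}}

```text
time_s: 15.82
position: [570.1, -324.7, 159.9]
tcp_rot: [-3.134, 0.215, 0.001]
wrist_force: [0.6, -0.4, -0.8]
gripper_width: 21.6
```

```bash
python3 - <<'E'
from h import *
k=32; togo([574.3-.14*k,-294.7-.99*k,20],np.radians(-7.95)); print(manip.get_obs()['gripper_width'])
E
```

```text
[-0.0, 0.0017, 0.1399] yaw now -7.86 roll 0.001 q6 -0.512549980273149
21.637278588909172
```

Call:
{"name": "play_rows", "arguments": {"delta_pos": [[0,0.001,0.03],[0,0.001,0.065],[0,0.001,0.1],[0,0.001,0.12],[0,0.001,0.13]], "roll": [0,0,0,0,0], "jaw": [-1,-1,-1,-1,-1]}}

```text
time_s: 16.23
position: [567.4, -324.0, 25.5]
tcp_rot: [-3.13, 0.215, 0.01]
wrist_force: [-0.9, 0.1, -0.7]
gripper_width: 22.0
```

Call:
{"name": "play_rows", "arguments": {"delta_pos": [[0,0,0.004],[0,0,0.008],[0,0,0.012],[0,0,0.015],[0,0,0.015]], "roll": [0,0,0,0,0], "jaw": [-1,-1,-1,-1,-1]}}

```text
time_s: 16.65
position: [570.8, -327.7, 15.6]
tcp_rot: [3.133, -0.217, 0.002]
wrist_force: [-0.0, 0.3, -0.5]
gripper_width: 21.4
```

Call:
{"name": "play_rows", "arguments": {"delta_pos": [[0,0,0.003],[0,0,0.006],[0,0,0.008],[0,0,0.008],[0,0,0.008]], "roll": [0,0,0,0,0], "jaw": [-1,-1,-1,-1,-1]}}

```text
time_s: 17.07
position: [571.1, -328.0, 7.9]
tcp_rot: [3.133, -0.217, 0.003]
wrist_force: [-0.4, -0.9, 4.8]
gripper_width: 22.0
```

Call:
{"name": "play_rows", "arguments": {"delta_pos": [[0,0,0],[0,0,0],[0,0,0],[0,0,0],[0,0,0]], "roll": [0,0,0,0,0], "jaw": [-0.15,-0.15,-0.15,-0.15,-0.15]}}

```text
time_s: 17.48
position: [568.7, -325.9, 6.7]
tcp_rot: [-3.132, 0.217, 0.005]
wrist_force: [-3.9, 4.3, 6.4]
gripper_width: 36.4
```

Call:
{"name": "play_rows", "arguments": {"delta_pos": [[0,0,-0.015],[0,0,-0.04],[0,0,-0.08],[0,0,-0.12],[0,0,-0.16]], "roll": [0,0,0,0,0], "jaw": [-0.15,-0.15,-0.15,-0.15,-0.15]}}

```text
time_s: 17.9
position: [569.0, -326.4, 166.8]
tcp_rot: [-3.132, 0.217, 0.005]
wrist_force: [-0.5, -0.4, -1.0]
gripper_width: 36.3
```

```bash
python3 - <<'E'
from h import *
togo([396.9,255.7,160],np.radians(-7.95))
E
```

```text
[-0.2509, -0.5528, 0.0084] yaw now -7.94 roll 0.0001 q6 -0.5140014424129516
```

Call:
{"name": "play_rows", "arguments": {"delta_pos": [[-0.009,-0.022,0],[-0.025,-0.055,0],[-0.041,-0.09,0],[-0.057,-0.125,0],[-0.073,-0.16,0]], "roll": [0,0,0,0,0], "jaw": [1,1,1,1,1]}}

```text
time_s: 18.32
position: [518.5, -157.0, 165.8]
tcp_rot: [-3.133, 0.219, 0.003]
wrist_force: [0.4, 0.8, -1.1]
gripper_width: 85.2
```

Call:
{"name": "play_rows", "arguments": {"delta_pos": [[-0.016,-0.036,0],[-0.032,-0.072,0],[-0.048,-0.108,0],[-0.064,-0.144,0],[-0.081,-0.18,0]], "roll": [0,0,0,0,0], "jaw": [1,1,1,1,1]}}

```text
time_s: 18.73
position: [463.2, 32.4, 166.1]
tcp_rot: [-3.134, 0.218, 0.002]
wrist_force: [1.0, 0.5, 0.3]
gripper_width: 85.4
```

Call:
{"name": "play_rows", "arguments": {"delta_pos": [[-0.016,-0.036,0],[-0.032,-0.072,0],[-0.048,-0.108,0],[-0.064,-0.144,0],[-0.081,-0.17,0]], "roll": [0,0,0,0,0], "jaw": [1,1,1,1,1]}}

```text
time_s: 19.15
position: [406.5, 212.7, 166.3]
tcp_rot: [-3.134, 0.216, 0.001]
wrist_force: [0.8, -0.4, 0.2]
gripper_width: 85.5
```

Call:
{"name": "play_rows", "arguments": {"delta_pos": [[-0.016,-0.043,0],[-0.016,-0.043,0],[-0.016,-0.043,0],[-0.016,-0.043,0],[-0.016,-0.043,0]], "roll": [0,0,0,0,0], "jaw": [1,1,1,1,1]}}

```text
time_s: 19.57
position: [398.0, 254.0, 166.2]
tcp_rot: [3.133, -0.219, -0.001]
wrist_force: [-0.5, -0.1, -0.3]
gripper_width: 85.9
```

```bash
python3 - <<'E'
from h import *
snap('wrist','w4',None,1.5)
print((proj('w4',[[523.1,230.4,50],[396.9,255.7,50]])*1.5).round())
togo([396.9,255.7,-1],np.radians(-7.95))
E
```

```text
[[568. 268.]
 [371. 257.]]
[-0.0015, -0.0019, 0.1674] yaw now -8.05 roll -0.0012 q6 0.5247713149175629
```

View pics/w4.png

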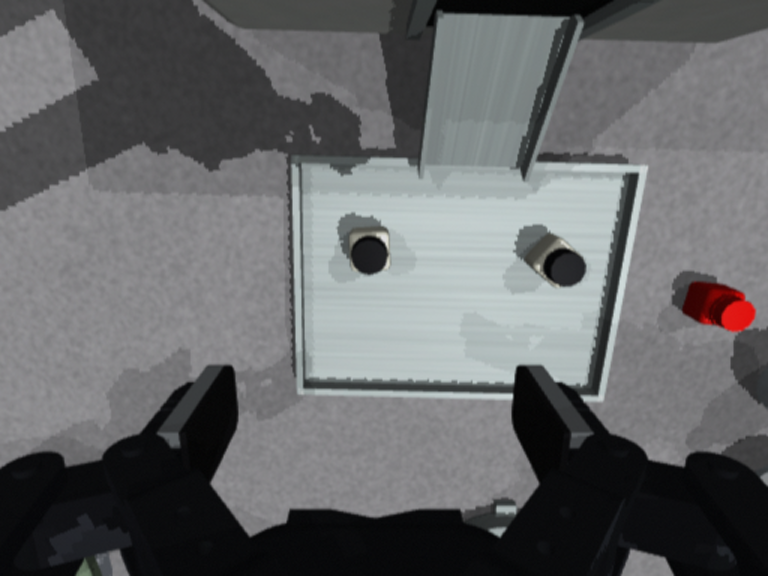

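The remaining two bottles are where expected, caps at (369,255) and (564,267).

Call:
{"name": "play_rows", "arguments": {"delta_pos": [[-0.001,-0.002,0.03],[-0.001,-0.002,0.065],[-0.001,-0.002,0.1],[-0.001,-0.002,0.13],[-0.001,-0.002,0.15]], "roll": [0,0,0,0,0], "jaw": [1,1,1,1,1]}}

```text
time_s: 20.03
position: [395.7, 254.7, 13.7]
tcp_rot: [3.132, -0.222, -0.006]
wrist_force: [-0.7, -0.0, -0.7]
gripper_width: 85.6
```

Call:
{"name": "play_rows", "arguments": {"delta_pos": [[0,0,0.008],[0,0,0.015],[0,0,0.017],[0,0,0.017],[0,0,0.017]], "roll": [0,0,0,0,0], "jaw": [1,1,1,-1,-1]}}

```text
time_s: 20.45
position: [398.8, 257.6, 1.1]
tcp_rot: [-3.133, 0.218, -0.004]
wrist_force: [0.8, -0.3, -0.1]
gripper_width: 63.7
```

Call:
{"name": "play_rows", "arguments": {"delta_pos": [[0,0,0],[0,0,0],[0,0,0],[0,0,0],[0,0,0]], "roll": [0,0,0,0,0], "jaw": [-1,-1,-1,-1,-1]}}

```text
time_s: 20.87
position: [397.9, 257.6, 0.6]
tcp_rot: [-3.133, 0.217, -0.002]
wrist_force: [-1.7, -0.2, 6.5]
gripper_width: 22.1
```

Call:
{"name": "play_rows", "arguments": {"delta_pos": [[0,0,0],[0,0,-0.02],[0,0,-0.05],[0,0,-0.09],[0,0,-0.13]], "roll": [0,0,0,0,0], "jaw": [-1,-1,-1,-1,-1]}}

```text
time_s: 21.28
position: [395.7, 256.6, 129.8]
tcp_rot: [3.132, -0.217, -0.005]
wrist_force: [2.1, 1.0, -0.0]
gripper_width: 21.7
```

```bash
python3 - <<'E'
from h import *
k=0; togo([574.3-.14*k,-294.7-.99*k,160],np.radians(-7.95)); print(manip.get_obs()['gripper_width'])
E
```

```text
[0.2529, 0.5214, -0.03] yaw now -7.93 roll 0.0002 q6 0.5299814341315623
21.730848918506467
```

Call:
{"name": "play_rows", "arguments": {"delta_pos": [[0.01,0.022,-0.02],[0.027,0.055,-0.03],[0.043,0.09,-0.03],[0.06,0.125,-0.03],[0.077,0.16,-0.03]], "roll": [0,0,0,0,0], "jaw": [-1,-1,-1,-1,-1]}}

```text
time_s: 21.7
position: [451.7, 86.7, 160.1]
tcp_rot: [-3.134, 0.216, -0.002]
wrist_force: [1.2, 1.1, -0.4]
gripper_width: 22.0
```

Call:
{"name": "play_rows", "arguments": {"delta_pos": [[0.017,0.036,0],[0.035,0.072,0],[0.053,0.108,0],[0.07,0.144,0],[0.088,0.18,0]], "roll": [0,0,0,0,0], "jaw": [-1,-1,-1,-1,-1]}}

```text
time_s: 22.12
position: [513.6, -104.2, 159.3]
tcp_rot: [-3.134, 0.218, 0.001]
wrist_force: [0.9, 0.7, 0.0]
gripper_width: 21.8
```

Call:
{"name": "play_rows", "arguments": {"delta_pos": [[0.017,0.036,0],[0.035,0.072,0],[0.053,0.108,0],[0.07,0.14,0],[0.088,0.181,0]], "roll": [0,0,0,0,0], "jaw": [-1,-1,-1,-1,-1]}}

```text
time_s: 22.53
position: [575.2, -291.6, 158.9]
tcp_rot: [-3.133, 0.217, 0.001]
wrist_force: [0.4, -1.2, -0.7]
gripper_width: 22.0
```

Call:
{"name": "play_rows", "arguments": {"delta_pos": [[0,0,0],[0,0,0],[0,0,0],[0,0,0],[0,0,0]], "roll": [0,0,0,0,0], "jaw": [-1,-1,-1,-1,-1]}}

```text
time_s: 22.95
position: [574.8, -289.1, 159.8]
tcp_rot: [-3.134, 0.215, 0.0]
wrist_force: [-0.7, 0.3, -0.4]
gripper_width: 21.6
```

```bash
python3 - <<'E'
from h import *
k=0; togo([574.3-.14*k,-294.7-.99*k,11],np.radians(-7.95)); print(manip.get_obs()['gripper_width'])
snap('wrist','w5',(120,80,380,340),2)
E
```

```text
[0.0003, 0.0056, 0.1488] yaw now -7.85 roll 0.0012 q6 -0.4636153310712839
21.63103366640764
```

View pics/w5.png

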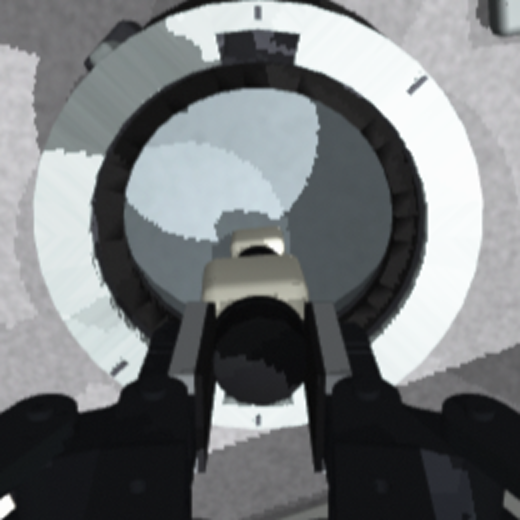

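```bash
python3 - <<'E'
from h import *
for k in (0,20,26,32,40): print(k,((proj('w5',[[574.3-.14*(k+s),-294.7-.99*(k+s),z] for s,z in((-14,14),(-14,40),(-12,54))])-[120,80])*2).round().tolist())
E
```

```text
0 [[258.0, 157.0], [258.0, 167.0], [258.0, 178.0]]
20 [[258.0, 193.0], [258.0, 207.0], [258.0, 219.0]]
26 [[258.0, 204.0], [258.0, 218.0], [258.0, 230.0]]
32 [[258.0, 215.0], [258.0, 229.0], [258.0, 242.0]]
40 [[258.0, 229.0], [258.0, 244.0], [258.0, 258.0]]
```

The first bottle stands upright where I put it: body edge at v≈229, as predicted. Lowering the second beside it.

Call:
{"name": "play_rows", "arguments": {"delta_pos": [[0,0.004,0.03],[0,0.004,0.065],[0,0.004,0.1],[0,0.004,0.12],[0,0.004,0.13]], "roll": [0,0,0,0,0], "jaw": [-1,-1,-1,-1,-1]}}

```text
time_s: 23.42
position: [571.7, -291.7, 25.7]
tcp_rot: [-3.13, 0.215, 0.01]
wrist_force: [-0.7, 0.3, -0.5]
gripper_width: 21.7
```

Call:
{"name": "play_rows", "arguments": {"delta_pos": [[0,0,0.004],[0,0,0.01],[0,0,0.016],[0,0,0.018],[0,0,0.018]], "roll": [0,0,0,0,0], "jaw": [-1,-1,-1,-1,-1]}}

```text
time_s: 23.83
position: [575.0, -294.9, 12.4]
tcp_rot: [3.133, -0.217, 0.002]
wrist_force: [-0.6, 0.1, 0.4]
gripper_width: 22.0
```

Call:
{"name": "play_rows", "arguments": {"delta_pos": [[0,0,0],[0,0,0],[0,0,0],[0,0,0],[0,0,0]], "roll": [0,0,0,0,0], "jaw": [-1,-0.15,-0.15,-0.15,-0.15]}}

```text
time_s: 24.25
position: [574.7, -294.9, 12.1]
tcp_rot: [3.134, -0.218, 0.001]
wrist_force: [0.9, -0.0, 0.6]
gripper_width: 36.1
```

Call:
{"name": "play_rows", "arguments": {"delta_pos": [[0,0,-0.015],[0,0,-0.04],[0,0,-0.08],[0,0,-0.12],[0,0,-0.16]], "roll": [0,0,0,0,0], "jaw": [-0.15,-0.15,-0.15,-0.15,-0.15]}}

```text
time_s: 24.67
position: [574.0, -294.4, 172.9]
tcp_rot: [-3.133, 0.217, 0.001]
wrist_force: [1.1, -0.7, -0.7]
gripper_width: 36.0
```

```bash
python3 - <<'E'
from h import *
togo([523.1,230.4,165],np.radians(-7.95+45))
togo([523.1,230.4,165],np.radians(-7.95-44))
E
```

```text
[-0.1229, -0.5127, 0.0083] yaw now -7.94 roll -0.4999 q6 -0.4693576946530385
[-0.1229, -0.5127, 0.0083] yaw now -7.94 roll 0.489 q6 -0.4693576946530385
```

Call:
{"name": "play_rows", "arguments": {"delta_pos": [[-0.005,-0.023,0],[-0.013,-0.056,0],[-0.022,-0.093,0],[-0.031,-0.13,0],[-0.04,-0.168,0]], "roll": [0,0,0,0,0], "jaw": [1,1,1,1,1]}}

```text
time_s: 25.08
position: [557.6, -121.6, 172.0]
tcp_rot: [3.134, -0.219, 0.001]
wrist_force: [0.7, 0.7, -0.2]
gripper_width: 85.5
```

Call:
{"name": "play_rows", "arguments": {"delta_pos": [[-0.009,-0.038,0],[-0.018,-0.076,0],[-0.027,-0.113,0],[-0.036,-0.15,0],[-0.045,-0.187,0]], "roll": [0,0,0,0,0], "jaw": [1,1,1,1,1]}}

```text
time_s: 25.5
position: [538.9, 70.4, 172.0]
tcp_rot: [-3.134, 0.218, -0.001]
wrist_force: [0.3, 0.4, -0.4]
gripper_width: 85.6
```

Call:
{"name": "play_rows", "arguments": {"delta_pos": [[-0.009,-0.038,0],[-0.018,-0.076,0],[-0.027,-0.113,0],[-0.036,-0.15,0],[-0.038,-0.158,0]], "roll": [0,-0.07,-0.14,-0.21,-0.28], "jaw": [1,1,1,1,1]}}

```text
time_s: 25.92
position: [522.2, 235.8, 172.0]
tcp_rot: [-3.101, -0.487, -0.001]
wrist_force: [-0.6, -1.3, 0.8]
gripper_width: 85.3
```

Call:
{"name": "play_rows", "arguments": {"delta_pos": [[0,0,0],[0,0,0],[0,0,0],[0,0,0],[0,0,0]], "roll": [-0.07,-0.14,-0.21,-0.22,-0.22], "jaw": [1,1,1,1,1]}}

```text
time_s: 26.33
position: [523.5, 230.4, 171.8]
tcp_rot: [2.98, 0.996, 0.0]
wrist_force: [0.3, 0.2, -0.5]
gripper_width: 85.6
```

```bash
python3 - <<'E'
from h import *
togo([523.1,230.4,-1],np.radians(37)); snap('wrist','w6',None,1)
print(proj('w6',[[523.1,230.4,50]]))
im=np.load('pics/w6.npz')['im']; g=im.max(2).astype(int)
u,v=proj('w6',[[523.1,230.4,50]])[0].astype(int)
m=(g<60).astype(np.uint8); n,l,s,c=cv2.connectedComponentsWithStats(m)
for i in range(1,n):
    if s[i,4]>150 : print(s[i],c[i].round(1))
E
```

```text
[-0.0003, -0.0003, 0.1728] yaw now 36.95 roll -0.0005 q6 -0.3816483576390741
[[249.01905623 170.87325932]]
[ 189    0  159   86 5251] [266.8  33.1]
[ 323    0   64   59 1773] [355.2  27. ]
[375   0 124 167 819] [436.5  85.3]
[488  83  24  28 310] [503.3  94.8]
[ 54 110 267 146 893] [164.6 184.2]
[237 158  23  25 453] [248.1 169.7]
[    0   244   512   140 38420] [253.2 336.2]
```

Call:
{"name": "play_rows", "arguments": {"delta_pos": [[0,0,0.03],[0,0,0.065],[0,0,0.1],[0,0,0.13],[0,0,0.155]], "roll": [0,0,0,0,0], "jaw": [1,1,1,1,1]}}

```text
time_s: 26.8
position: [522.2, 229.8, 14.2]
tcp_rot: [-2.98, -0.994, 0.004]
wrist_force: [1.1, 0.1, 0.0]
gripper_width: 85.4
```

Call:
{"name": "play_rows", "arguments": {"delta_pos": [[0,0,0.008],[0,0,0.015],[0,0,0.018],[0,0,0.018],[0,0,0.018]], "roll": [0,0,0,0,0], "jaw": [1,1,1,-1,-1]}}

```text
time_s: 27.22
position: [525.2, 230.8, 0.5]
tcp_rot: [2.979, 0.998, 0.005]
wrist_force: [-0.1, 0.2, 0.7]
gripper_width: 64.0
```

Call:
{"name": "play_rows", "arguments": {"delta_pos": [[0,0,0],[0,0,0],[0,0,0],[0,0,0],[0,0,0]], "roll": [0,0,0,0,0], "jaw": [-1,-1,-1,-1,-1]}}

```text
time_s: 27.63
position: [524.3, 230.6, -0.2]
tcp_rot: [2.979, 0.998, 0.003]
wrist_force: [-0.9, -1.0, 5.0]
gripper_width: 21.6
```

Call:
{"name": "play_rows", "arguments": {"delta_pos": [[0,0,0],[0,0,-0.02],[0,0,-0.06],[0,0,-0.1],[0,0,-0.14]], "roll": [0,0,0,0,0], "jaw": [-1,-1,-1,-1,-1]}}

```text
time_s: 28.05
position: [522.4, 230.1, 139.2]
tcp_rot: [-2.979, -0.998, 0.004]
wrist_force: [1.1, -0.6, 0.2]
gripper_width: 21.8
```

Call:
{"name": "play_rows", "arguments": {"delta_pos": [[0,0,-0.01],[0,0,-0.02],[0,0,-0.02],[0,0,-0.02],[0,0,-0.02]], "roll": [0.06,0.13,0.2,0.27,0.34], "jaw": [-1,-1,-1,-1,-1]}}

```text
time_s: 28.47
position: [523.4, 230.4, 158.7]
tcp_rot: [-3.137, -0.168, -0.0]
wrist_force: [-0.3, 0.3, -1.0]
gripper_width: 21.8
```

```bash
python3 - <<'E'
from h import *
k=-33; togo([574.3-.14*k,-294.7-.99*k,160],np.radians(-7.95)); print(manip.get_obs()['gripper_width'],manip.get_obs()['position'])
E
```

```text
[0.0025, 0.4955, -0.0013] yaw now 6.15 roll 0.1567 q6 0.15598692192310581
21.786290649124936 [523.35745262 230.37768279 158.70462158]
```

Call:
{"name": "play_rows", "arguments": {"delta_pos": [[0,0.022,0],[0.001,0.055,0],[0.001,0.09,0],[0.001,0.127,0],[0.001,0.165,0]], "roll": [0,0,0,0,0], "jaw": [-1,-1,-1,-1,-1]}}

```text
time_s: 28.88
position: [542.6, 65.5, 158.3]
tcp_rot: [-3.136, -0.179, 0.001]
wrist_force: [0.6, -0.2, -0.7]
gripper_width: 21.8
```

Call:
{"name": "play_rows", "arguments": {"delta_pos": [[0,0.037,0],[0,0.074,0],[0,0.111,0],[0,0.148,0],[0.001,0.185,0]], "roll": [0,0,0,0,0], "jaw": [-1,-1,-1,-1,-1]}}

```text
time_s: 29.3
position: [564.4, -118.8, 158.3]
tcp_rot: [-3.136, -0.177, 0.001]
wrist_force: [0.7, 0.6, -1.5]
gripper_width: 22.1
```

Call:
{"name": "play_rows", "arguments": {"delta_pos": [[0,0.035,0],[0,0.07,0],[0,0.105,0],[0,0.13,0],[0.001,0.145,0]], "roll": [0.03,0.07,0.11,0.15,0.157], "jaw": [-1,-1,-1,-1,-1]}}

```text
time_s: 29.72
position: [581.7, -264.4, 158.0]
tcp_rot: [3.134, -0.217, -0.001]
wrist_force: [0.4, -0.0, 0.3]
gripper_width: 22.0
```

Call:
{"name": "play_rows", "arguments": {"delta_pos": [[0,0,0],[0,0,0],[0,0,0],[0,0,0],[0,0,0]], "roll": [0,0,0,0,0], "jaw": [-1,-1,-1,-1,-1]}}

```text
time_s: 30.13
position: [582.3, -259.5, 158.7]
tcp_rot: [-3.134, 0.206, 0.0]
wrist_force: [-0.1, 0.6, -0.4]
gripper_width: 21.5
```

```bash
python3 - <<'E'
from h import *
k=-33; togo([574.3-.14*k,-294.7-.99*k,12],np.radians(-7.95)); print(manip.get_obs()['gripper_width'],manip.get_obs()['position'])
E
```

```text
[-0.0029, 0.0031, 0.1467] yaw now -7.54 roll 0.0046 q6 -0.423487375673847
21.545296981434607 [ 582.26936966 -259.45136792  158.71111484]
```

Call:
{"name": "play_rows", "arguments": {"delta_pos": [[-0.001,0.001,0.02],[-0.003,0.002,0.05],[-0.003,0.002,0.085],[-0.003,0.002,0.11],[-0.003,0.002,0.13]], "roll": [0.004,0.004,0.004,0.004,0.004], "jaw": [-1,-1,-1,-1,-1]}}

```text
time_s: 30.55
position: [577.5, -260.6, 26.0]
tcp_rot: [-3.132, 0.217, 0.005]
wrist_force: [-0.2, 0.2, -0.4]
gripper_width: 22.1
```

Call:
{"name": "play_rows", "arguments": {"delta_pos": [[0,0,0.004],[0,0,0.01],[0,0,0.014],[0,0,0.016],[0,0,0.016]], "roll": [0,0,0,0,0], "jaw": [-1,-1,-1,-1,-1]}}

```text
time_s: 30.97
position: [579.9, -263.1, 13.9]
tcp_rot: [3.133, -0.219, 0.003]
wrist_force: [-0.7, 0.5, 0.1]
gripper_width: 21.8
```

Call:
{"name": "play_rows", "arguments": {"delta_pos": [[0,0,0],[0,0,0],[0,0,0],[0,0,0],[0,0,0]], "roll": [0,0,0,0,0], "jaw": [-1,-0.15,-0.15,-0.15,-0.15]}}

```text
time_s: 31.38
position: [579.2, -262.9, 13.1]
tcp_rot: [3.134, -0.22, 0.001]
wrist_force: [0.4, -0.4, 1.0]
gripper_width: 36.3
```

Call:
{"name": "play_rows", "arguments": {"delta_pos": [[0,0,-0.015],[0,0,-0.04],[0,0,-0.08],[0,0,-0.12],[0,0,-0.16]], "roll": [0,0,0,0,0], "jaw": [-0.15,-0.15,-0.15,-0.15,-0.15]}}

```text
time_s: 31.8
position: [578.4, -262.4, 173.9]
tcp_rot: [-3.133, 0.22, 0.002]
wrist_force: [0.5, -0.7, 0.1]
gripper_width: 36.4
```

Call:
{"name": "play_rows", "arguments": {"delta_pos": [[0,0,-0.02],[0,0,-0.04],[0,0,-0.06],[0,0,-0.06],[0,0,-0.06]], "roll": [0,0,0,0,0], "jaw": [1,1,1,1,1]}}

```text
time_s: 32.22
position: [579.7, -263.2, 234.1]
tcp_rot: [3.132, -0.22, 0.005]
wrist_force: [-0.2, 0.9, 0.1]
gripper_width: 85.1
```

```bash
python3 - <<'E'
from h import *
snap('wrist','w7',(100,60,400,320),2)
togo([470,-110,190],np.radians(-7.95))
E
```

```text
[-0.1289, -0.1359, 0.0421] yaw now -8.03 roll -0.0009 q6 -0.4219078864961861
```

View pics/w7.png

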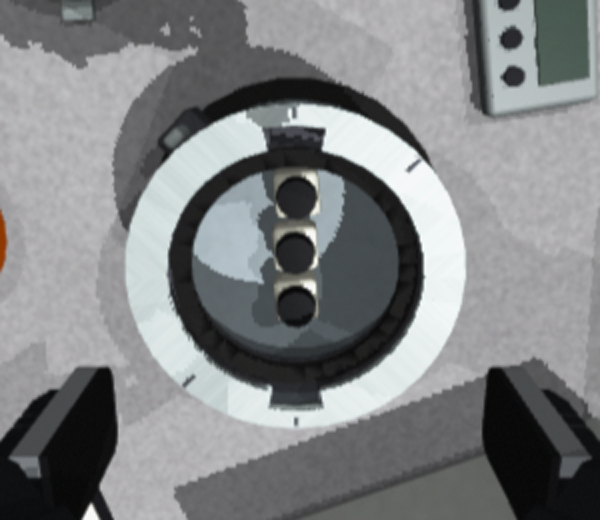

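All three bottles stand upright in the canister; the slot marks are at (295,113) and (296,423) in the crop. Next I fetch the lid.

```bash
python3 - <<'E'
from h import *
P=lambda u,v,z:ray('w7',(100+u/2,60+v/2),z)
a,b=P(294.5,113,105),P(296,423,105); print((a+b)/2,np.degrees(np.arctan2(*(a-b)[1::-1])),np.linalg.norm(a-b))
a,b=P(415,166,105),P(189,380,105); print((a+b)/2,np.degrees(np.arctan2(*(a-b)[1::-1])),np.linalg.norm(a-b))
togo([470.5,-69.5,150],np.radians(-7.95))
E
```

```text
[ 574.21044958 -295.22447087  105.        ] 82.09399144456795 170.0179965634692
[ 574.75148689 -294.64263838  105.        ] 36.84692758189563 166.32918290465327
[-0.134, -0.1761, 0.0821] yaw now -8.03 roll -0.0009 q6 -0.4219078864961861
```

Call:
{"name": "play_rows", "arguments": {"delta_pos": [[-0.018,-0.023,0],[-0.04,-0.053,0],[-0.063,-0.083,0],[-0.086,-0.113,0],[-0.11,-0.145,0]], "roll": [0,0,0,0,0], "jaw": [1,1,1,1,1]}}

```text
time_s: 32.68
position: [487.8, -102.2, 229.6]
tcp_rot: [-3.132, 0.221, 0.007]
wrist_force: [-0.3, 0.2, 1.0]
gripper_width: 85.5
```

Call:
{"name": "play_rows", "arguments": {"delta_pos": [[-0.018,-0.023,0.02],[-0.024,-0.031,0.05],[-0.024,-0.031,0.07],[-0.024,-0.031,0.08],[-0.024,-0.031,0.08]], "roll": [0,0,0,0,0], "jaw": [1,1,1,1,1]}}

```text
time_s: 33.1
position: [467.3, -68.5, 148.3]
tcp_rot: [-3.132, 0.219, 0.014]
wrist_force: [0.3, 0.5, 0.1]
gripper_width: 85.8
```

Call:
{"name": "play_rows", "arguments": {"delta_pos": [[0,0,0],[0,0,0],[0,0,0],[0,0,0],[0,0,0]], "roll": [0,0,0,0,0], "jaw": [1,1,1,1,1]}}

```text
time_s: 33.52
position: [471.7, -70.3, 153.7]
tcp_rot: [3.133, -0.221, 0.003]
wrist_force: [-0.1, 0.3, 0.3]
gripper_width: 85.3
```

```bash
python3 - <<'E'
from h import *
togo([470,-69.5,-11],np.radians(-7.95)); snap('wrist','w8',None,1.5)
a=np.radians(82);u=np.array([np.cos(a),np.sin(a),0]);c=np.array([470.7,-68.5,0])
print((proj('w8',[c+u*s+[0,0,z] for s,z in((71,7),(-71,7),(45,56),(-45,56))])*1.5).round().tolist())
E
```

```text
[-0.0021, -0.0006, 0.1647] yaw now -8.06 roll -0.0012 q6 -0.18897815661649364
[[371.0, 142.0], [372.0, 339.0], [371.0, 189.0], [371.0, 332.0]]
```

View pics/w8.png

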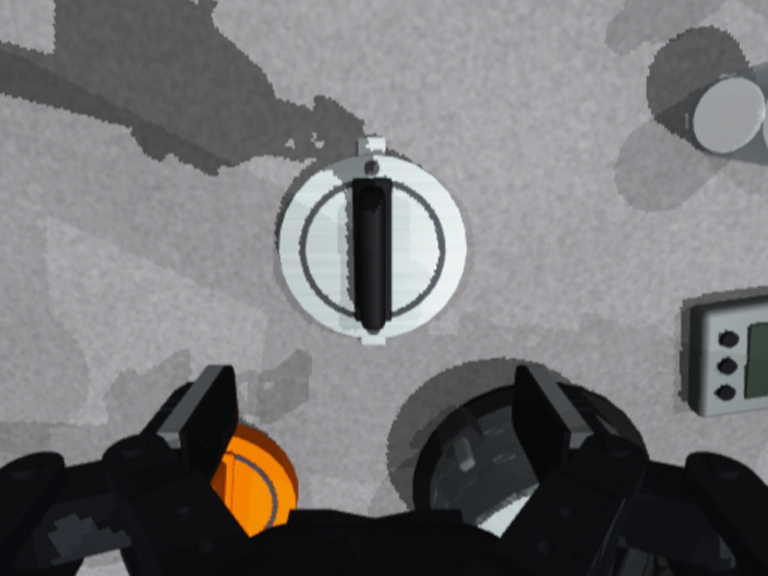

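The lid lies as released, lugs at (372,145) and (372,339), which is within about 1 mm of prediction. Regripping.

Call:
{"name": "play_rows", "arguments": {"delta_pos": [[-0.001,0,0.03],[-0.002,0,0.065],[-0.002,0,0.1],[-0.002,0,0.13],[-0.002,0,0.15]], "roll": [0,0,0,0,0], "jaw": [1,1,1,1,1]}}

```text
time_s: 33.98
position: [467.0, -68.9, 0.1]
tcp_rot: [-3.133, 0.22, 0.005]
wrist_force: [-0.7, -0.6, 0.1]
gripper_width: 85.6
```

Call:
{"name": "play_rows", "arguments": {"delta_pos": [[0,0,0.007],[0,0,0.013],[0,0,0.014],[0,0,0.014],[0,0,0.014]], "roll": [0,0,0,0,0], "jaw": [1,1,1,-1,-1], "grip_force": 90}}

```text
time_s: 34.4
position: [470.6, -70.0, -9.8]
tcp_rot: [3.133, -0.22, 0.005]
wrist_force: [0.6, 0.9, -0.1]
gripper_width: 63.9
```

Call:
{"name": "play_rows", "arguments": {"delta_pos": [[0,0,0],[0,0,0],[0,0,0],[0,0,0],[0,0,0]], "roll": [0,0,0,0,0], "jaw": [-1,-1,-1,-1,-1]}}

```text
time_s: 34.82
position: [469.8, -69.7, -10.4]
tcp_rot: [3.133, -0.22, 0.003]
wrist_force: [-0.3, -0.0, 4.9]
gripper_width: 14.7
```

Call:
{"name": "play_rows", "arguments": {"delta_pos": [[0,0,0],[0,0,0],[0,0,0],[0,0,-0.01],[0,0,-0.03]], "roll": [0,0,0,0,0], "jaw": [-1,-1,-1,-1,-1]}}

```text
time_s: 35.23
position: [465.1, -68.2, 16.5]
tcp_rot: [-3.132, 0.22, 0.012]
wrist_force: [-0.2, 0.1, -3.0]
gripper_width: 14.3
```

Call:
{"name": "play_rows", "arguments": {"delta_pos": [[0,0,-0.03],[0,0,-0.065],[0,0,-0.1],[0,0,-0.12],[0,0,-0.13]], "roll": [0,0,0,0,0], "jaw": [-1,-1,-1,-1,-1]}}

```text
time_s: 35.65
position: [470.6, -70.0, 152.3]
tcp_rot: [3.132, -0.22, 0.009]
wrist_force: [0.6, 0.6, -3.0]
gripper_width: 14.5
```

```bash
python3 - <<'E'
from h import *
togo([574.6,-296.4,130],np.radians(-7.95)); print(manip.get_obs()['position'],manip.get_obs()['gripper_width'])
E
```

```text
[0.1345, 0.2096, 0.0233] yaw now -8.03 roll -0.0008 q6 -0.18978125482830815
[470.58042542 -70.0013589  152.31242166] 14.52680326169127
```

Call:
{"name": "play_rows", "arguments": {"delta_pos": [[0.013,0.02,0],[0.031,0.049,0],[0.05,0.078,0],[0.07,0.109,0],[0.09,0.14,0]], "roll": [0,0,0,0,0], "jaw": [-1,-1,-1,-1,-1]}}

```text
time_s: 36.07
position: [537.4, -221.1, 146.7]
tcp_rot: [-3.132, 0.219, 0.006]
wrist_force: [0.1, 0.4, -3.6]
gripper_width: 14.6
```

Call:
{"name": "play_rows", "arguments": {"delta_pos": [[0.016,0.025,0],[0.03,0.047,0],[0.04,0.063,0],[0.0445,0.0696,0],[0.0445,0.0696,0]], "roll": [0,0,0,0,0], "jaw": [-1,-1,-1,-1,-1]}}

```text
time_s: 36.48
position: [571.9, -296.7, 146.6]
tcp_rot: [-3.132, 0.223, 0.004]
wrist_force: [0.2, 0.5, -2.5]
gripper_width: 14.5
```

Call:
{"name": "play_rows", "arguments": {"delta_pos": [[0,0,0.01],[0,0,0.02],[0,0,0.03],[0,0,0.035],[0,0,0.035]], "roll": [0,0,0,0,0], "jaw": [-1,-1,-1,-1,-1]}}

```text
time_s: 36.9
position: [570.8, -293.6, 110.7]
tcp_rot: [-3.131, 0.218, 0.008]
wrist_force: [-0.0, 0.6, -3.1]
gripper_width: 14.3
```

```bash
python3 - <<'E'
from h import *
togo([574.6,-296.4,100],np.radians(-7.95)); print(manip.get_obs()['position'],manip.get_obs()['gripper_width'])
E
```

```text
[0.0042, 0.0023, 0.0107] yaw now -7.98 roll -0.0003 q6 -0.4705821128989274
[ 570.83731277 -293.58237938  110.69902851] 14.27321552668246
```

Call:
{"name": "play_rows", "arguments": {"delta_pos": [[0,0,0],[0,0,0],[0,0,0],[0,0,0],[0,0,0]], "roll": [0,0,0,0,0], "jaw": [-1,-1,-1,-1,-1]}}

```text
time_s: 37.32
position: [573.1, -296.1, 114.4]
tcp_rot: [3.133, -0.22, 0.002]
wrist_force: [0.3, -0.3, -2.8]
gripper_width: 14.7
```

```bash
python3 - <<'E'
from h import *
togo([574.7,-296.4,94],np.radians(-7.95)); print(manip.get_obs()['position'])
E
```

```text
[0.0016, 0.0001, 0.0204] yaw now -8.03 roll -0.0009 q6 -0.47066198911483553
[ 573.1328888  -296.07961086  114.38243346]
```

Call:
{"name": "play_rows", "arguments": {"delta_pos": [[0.0015,0,0.006],[0.0015,0,0.012],[0.0015,0,0.016],[0.0015,0,0.016],[0.0015,0,0.016]], "roll": [0,0,0,0,0], "jaw": [-1,-1,-1,-1,-1]}}

```text
time_s: 37.73
position: [573.6, -295.6, 96.6]
tcp_rot: [-3.133, 0.22, 0.003]
wrist_force: [0.4, -0.3, -3.2]
gripper_width: 14.7
```

Call:
{"name": "play_rows", "arguments": {"delta_pos": [[0,0,0.002],[0,0,0.004],[0,0,0.006],[0,0,0.008],[0,0,0.008]], "roll": [0,0,0,0,0], "jaw": [-1,-1,-1,-1,-1]}}

```text
time_s: 38.15
position: [573.9, -295.8, 89.0]
tcp_rot: [-3.133, 0.22, 0.001]
wrist_force: [-0.7, -0.6, -3.4]
gripper_width: 14.7
```

The lid is already below the collar top without any contact force, so the lugs are in the slots. Pushing on.

Call:
{"name": "play_rows", "arguments": {"delta_pos": [[0,0,0.003],[0,0,0.006],[0,0,0.009],[0,0,0.011],[0,0,0.011]], "roll": [0,0,0,0,0], "jaw": [-1,-1,-1,-1,-1]}}

```text
time_s: 38.57
position: [574.6, -296.3, 79.5]
tcp_rot: [3.133, -0.22, 0.001]
wrist_force: [-2.0, 1.1, 4.7]
gripper_width: 14.5
```

Call:
{"name": "play_rows", "arguments": {"delta_pos": [[0,0,0],[0,0,0],[0,0,0],[0,0,0],[0,0,0]], "roll": [0,0,0,0,0], "jaw": [-1,-1,-1,-1,-1]}}

```text
time_s: 38.98
position: [574.6, -296.2, 79.1]
tcp_rot: [3.133, -0.22, 0.001]
wrist_force: [-0.6, 0.7, 4.6]
gripper_width: 14.4
```

Call:
{"name": "play_rows", "arguments": {"delta_pos": [[0,0,0.001],[0,0,0.0015],[0,0,0.0015],[0,0,0.0015],[0,0,0.0015]], "roll": [0,0,0.03,0.06,0.09], "jaw": [-1,-1,-1,-1,-1]}}

```text
time_s: 39.4
position: [575.1, -296.5, 77.8]
tcp_rot: [3.109, -0.443, 0.003]
wrist_force: [0.2, -0.5, 5.8]
gripper_width: 14.5
```

Call:
{"name": "play_rows", "arguments": {"delta_pos": [[0,0,0],[0,0,0],[0,0,0],[0,0,0],[0,0,0]], "roll": [0.04,0.08,0.12,0.16,0.2], "jaw": [-1,-1,-1,-1,-1]}}

```text
time_s: 39.82
position: [575.2, -296.5, 77.8]
tcp_rot: [3.002, -0.925, 0.004]
wrist_force: [0.2, -0.4, 5.5]
gripper_width: 14.4
```

Call:
{"name": "play_rows", "arguments": {"delta_pos": [[0,0,0],[0,0,0],[0,0,0],[0,0,0],[0,0,0]], "roll": [0.04,0.08,0.12,0.16,0.2], "jaw": [-1,-1,-1,-1,-1]}}

```text
time_s: 40.23
position: [574.9, -296.0, 77.7]
tcp_rot: [-2.821, 1.383, -0.002]
wrist_force: [-3.3, 6.0, 8.0]
gripper_width: 14.8
```

```bash
python3 - <<'E'
from h import *
o=manip.get_obs();print(o['torque'],o['wrist_force']); togo(o['position'],np.radians(127.2))
E
```

```text
[1.05672277 0.60003456 1.0444643 ] [-3.2993207   6.01534881  7.951816  ]
[0.0, 0.0, 0.0] yaw now -52.22 roll 0.0064 q6 0.30190047878307547
```

Call:
{"name": "play_rows", "arguments": {"delta_pos": [[0,0,0],[0,0,0],[0,0,0],[0,0,0],[0,0,0]], "roll": [0.01,0.02,0.025,0.025,0.025], "jaw": [-1,-1,-1,-1,-1]}}

```text
time_s: 40.65
position: [573.6, -293.9, 77.7]
tcp_rot: [-2.796, 1.429, 0.005]
wrist_force: [-5.4, 5.5, 9.8]
gripper_width: 14.5
```

```bash
python3 - <<'E'
from h import *
o=manip.get_obs();print(o['torque'],o['wrist_force']); togo(o['position'],np.radians(127.2))
E
```

```text
[0.89079313 0.59826533 1.03517416] [-5.35544387  5.51197398  9.8163844 ]
[0.0, 0.0, 0.0] yaw now -54.15 roll -0.0149 q6 0.33652983232396705
```

At the stop: yaw reached and passed the locked direction by about 1°, with torque up to 1 N m. Easing off and releasing.

Call:
{"name": "play_rows", "arguments": {"delta_pos": [[0,0,-0.001],[0,0,-0.002],[0,0,-0.002],[0,0,-0.002],[0,0,-0.002]], "roll": [-0.005,-0.01,-0.01,-0.01,-0.01], "jaw": [-1,-1,-1,-1,1]}}

```text
time_s: 41.07
position: [573.9, -295.2, 78.1]
tcp_rot: [-2.806, 1.413, 0.002]
wrist_force: [0.4, -0.4, 0.5]
gripper_width: 25.3
```

Call:
{"name": "play_rows", "arguments": {"delta_pos": [[0,0,0],[0,0,0],[0,0,0],[0,0,0],[0,0,0]], "roll": [0,0,0,0,0], "jaw": [1,1,1,1,1]}}

```text
time_s: 41.48
position: [574.2, -296.3, 79.1]
tcp_rot: [2.805, -1.414, 0.0]
wrist_force: [0.3, -1.1, 0.3]
gripper_width: 84.4
```

Call:
{"name": "play_rows", "arguments": {"delta_pos": [[0,0,0],[0,0,-0.02],[0,0,-0.06],[0,0,-0.1],[0,0,-0.14]], "roll": [0,0,0,0,0], "jaw": [1,1,1,1,1]}}

```text
time_s: 41.9
position: [573.7, -295.7, 220.1]
tcp_rot: [-2.805, 1.414, 0.002]
wrist_force: [0.9, -0.3, -0.1]
gripper_width: 85.5
```

Call:
{"name": "play_rows", "arguments": {"delta_pos": [[0,0,-0.03],[0,0,-0.04],[0,0,-0.04],[0,0,-0.04],[0,0,-0.04]], "roll": [0,0,0,0,0], "jaw": [1,1,1,1,1]}}

```text
time_s: 42.32
position: [573.0, -295.2, 256.1]
tcp_rot: [-2.805, 1.413, 0.008]
wrist_force: [0.4, -0.1, -0.1]
gripper_width: 85.2
```

```bash
python3 - <<'E'
from h import *
snap('wrist','w9',(120,40,380,300),2.3); snap('top','top3',(90,80,460,320),2)
a=np.radians(37.2);u=np.array([np.cos(a),np.sin(a),0]);v=np.array([-u[1],u[0],0]);c=np.array([574.3,-294.8,0])
print(((proj('w9',[c+u*s+[0,0,z] for s,z in((85,105),(-85,105),(57,111),(45,147),(-45,147))])-[120,40])*2.3).round().tolist(), ((proj('w9',[c+v*s+[0,0,z] for s,z in((64.5,111),(-64.5,111),(68,105),(-68,105))])-[120,40])*2.3).round().tolist())
E
```

```text
[[297.0, 94.0], [301.0, 451.0], [297.0, 161.0], [297.0, 197.0], [300.0, 408.0]] [[160.0, 290.0], [439.0, 287.0], [155.0, 287.0], [444.0, 284.0]]
```

View pics/w9.png

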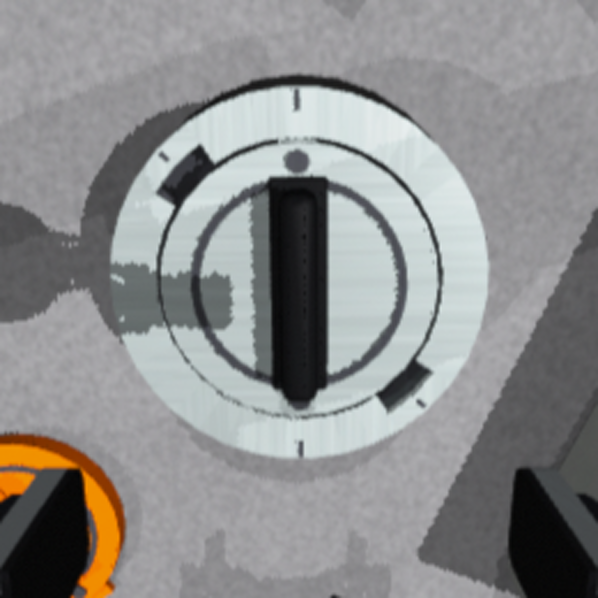

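View pics/top3.png

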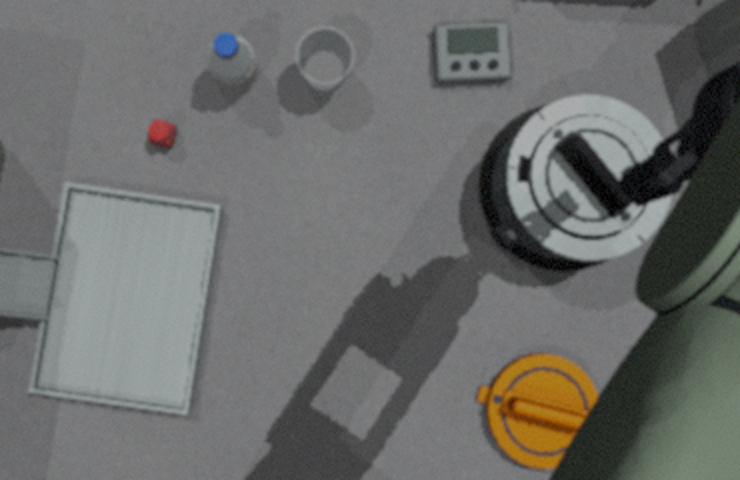

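The wrist view shows the lid dot at (297,161), in line with the locked marks at (297,98) and (301,450). Both slots are empty and the lid is centred and level. The top view shows the tray empty and the bystanders where they stood.

```bash
python3 -c "
from plant import workorder, manip
print(workorder.finish_job()); print(manip.get_obs()['time_s'])"
```

```text
the job is handed in; nothing more can be done
None
the job is handed in; nothing more can be done
```

I unlocked the lid and lifted it off, moved all three sample bottles from the catch tray into the canister, then closed and locked the lid and handed the job in at about 42 s. No verdict was reported.

**Last checks:**
- **Lid:** its dot lines up with the locked marks, both collar slots are empty and it sits centred. Torque rose to about 1 N m at the stop. I then let go, and the gripper is well above the canister.
- **Bottles:** all three stood upright and side by side in the last look before closing, and the tray is empty.
- **Bystanders:** in the last top view, the reagent bottle, beaker, timer, red look-alike and orange lid all show no visible movement.

**What disagreed:**
- **Fingertips:** the real fingertips sit about 40 mm behind the reported TCP. The first grip on the lid therefore closed on nothing above the rib. I saw this in the wrist pictures and allowed for it from then on.
- **Gripper width:** the gripper's opening reads about 1.5 to 2 mm below the true size of what it holds.
- **Lid angle:** while turned against the stop, the gripper read about 1° past the locked direction. I eased that off before releasing, and it is well inside the 0.12 rad limit.

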